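# Put a tensile test piece away in an interlocked specimen chest

### The job

Someone left the left-hand drawer of the grey specimen chest open, and the chest's interlock lets only one drawer out at a time, so don't force it: push the left drawer fully home, then pull the right-hand drawer all the way out. Pick up the flat test piece with the narrow waist from the rubber mat (not the plain bar) and lay it down gently, flat between the pins in the free place of the rack in that drawer, lengthwise like the two already there. Leave the right drawer out for the next piece, the left one shut, and the other pieces and the caliper where they lie.

Things in the scene. Friction and masses are not known exactly. Their poses are not given: they have to be found in the camera images.
- chest: Grey steel bench-top chest, fixed, 260 deep (x) x 446 wide (y) x 144 high. Origin: centre of its underside; x points from its front (robot side) to its back, y to its left, z up. Top row: two drawers side by side that come out along -x; the wide drawer below them is locked, no part of the job. A 14 mm thick log book lies on the top, left half, from 30 mm behind the chest's centre to the back.
- left_drawer (a joint): Left-hand (+y) drawer: how far it is out, m. 0 = shut (front flush with its neighbour), 0.170 = fully out. Slides along the chest's -x. About 1.5 N of friction; stays where it is left. Starts open. Holds grip jaws and gauges fixed in an inlay. It is locked shut while the right drawer is out.
- right_drawer (a joint): Right-hand (-y) drawer, the same: 0 = shut, 0.170 = fully out. Starts shut. While the left drawer is more than a few mm out, an interlock pin in the partition holds this one shut (it gives about 0.5 mm); with the left one home it comes out with 2 to 5 N. Holds the rack for test pieces; walls 50 high, inner width 190.
- left_drawer_handle (a point): Middle of the left drawer's handle: a round level bar, 11 diameter, 121 long along the chest's y, its centre line 35 in front of the drawer front (29 clear behind it), on two posts 47 to either side of the middle. 119 above the bench, 25 below the chest's top. Axes as the chest's. Drawer front 12 thick, 59 high, top edge 19 above this point. Moves with the drawer.
- right_drawer_handle (a point): Middle of the right drawer's handle: the same bar, with the same dimensions, on the right drawer. Moves with the drawer.
- place_left (a point): Left-most of three places of the rack in the right drawer: centre of the place, at the height of the tops of the two bearer bars that carry a piece's ends (95 above the bench, 12 above the drawer floor, 35 below the drawer's wall tops). Axes as the chest's; a piece lies with its length along x, its underside at this height. Moves with the drawer.
- place_middle (a point): Middle place of the rack, on the right drawer's centre line, likewise. Places are 54 apart. The bearers are 16 wide and cross the drawer 50 in front of and 50 behind this point; pins of 8 diameter, 15 high, stand on them 27 to either side of each place's centre line: 46 clear for the piece. Between the bearers the drawer is empty, for the fingers.
- place_right (a point): Right-most place of the rack, likewise. From each place's centre it is 78 forward to the drawer front's inner face and 81 back to a cross wall. piece_a and piece_b take up two of the three places; which one is free varies.
- test_piece: The flat waisted (dog-bone) tensile test piece to put away, lying on the mat: 140 long, 12 thick, ends 38 wide, straight waist 22 wide over the middle 52 with 45-degree shoulders up to 35 from the middle. Steel, 0.40 kg. Lies flat; origin at the centre of its underside, x along its length, z up.
- piece_a: Another waisted test piece of the same form and size, already lying in a place of the rack in the right drawer. Steel, 0.40 kg. Lies flat; origin at the centre of its underside, x along its length, z up.
- piece_b: Another waisted test piece of the same form and size, already lying in a place of the rack in the right drawer. Steel, 0.40 kg. Lies flat; origin at the centre of its underside, x along its length, z up.
- plain_bar: Plain rectangular steel bar (bend test piece) 140 x 28 x 12 on the mat, to be left alone. Origin at the centre of its underside, x along its length.
- mat: Black rubber mat 270 x 200 x 3, fixed flat on the bench to the right of the chest. Origin at the centre of its underside; the test piece and the plain bar lie on it, crosswise (about along its y), about 120 apart.
- caliper: Steel sliding caliper with a black slide, about 215 long, 75 across the jaws, 12 high, lying on the bench to the right of the mat, to be left alone. Origin under its beam, x along the beam.
Not all that is in view belongs to the job. What is shaped like the test_piece but red is not meant.

How it is judged (in metres and radians):
On the way, in this order (a step that is already met when the one before it is completed fails the run):
1. the left drawer is pushed fully home while the right one is still shut (value of joint left_drawer below 0.004 m and value of joint right_drawer below 0.012 m), for 0.2 s.
2. the right drawer is pulled out, the left one staying shut (value of joint left_drawer below 0.004 m and value of joint right_drawer above 0.15 m), for 0.2 s.
3. the waisted test piece lies flat in the free place of the rack (all of step 2 and angle between test_piece's own z axis and vertical below 0.06 rad and ((y of test_piece in the frame of place_left between -0.008 and 0.008 m and x of test_piece in the frame of place_left between -0.016 and 0.016 m and z of test_piece in the frame of place_left between -0.004 and 0.004 m and angle between the x axis of test_piece and the x axis of place_left, either way round below 0.14 rad) or (y of test_piece in the frame of place_middle between -0.008 and 0.008 m and x of test_piece in the frame of place_middle between -0.016 and 0.016 m and z of test_piece in the frame of place_middle between -0.004 and 0.004 m and angle between the x axis of test_piece and the x axis of place_middle, either way round below 0.14 rad) or (y of test_piece in the frame of place_right between -0.008 and 0.008 m and x of test_piece in the frame of place_right between -0.016 and 0.016 m and z of test_piece in the frame of place_right between -0.004 and 0.004 m and angle between the x axis of test_piece and the x axis of place_right, either way round below 0.14 rad))), for 0.2 s.
At the end, for the whole second after the job is handed in: Left drawer shut to within 4 mm; right drawer at least 150 mm out; the test piece and the two others each lie flat on the bearers in a place of their own in the rack, lengthwise, between the pins (within 8 mm across, 16 mm along, 4 mm in height, 0.14 rad); the test piece at rest and released (all of step 3 and angle between each of piece_a, piece_b's own z axis and vertical below 0.06 rad and ((y of piece_a in the frame of place_left between -0.008 and 0.008 m and x of piece_a in the frame of place_left between -0.016 and 0.016 m and z of piece_a in the frame of place_left between -0.004 and 0.004 m and angle between the x axis of piece_a and the x axis of place_left, either way round below 0.14 rad) or (y of piece_a in the frame of place_middle between -0.008 and 0.008 m and x of piece_a in the frame of place_middle between -0.016 and 0.016 m and z of piece_a in the frame of place_middle between -0.004 and 0.004 m and angle between the x axis of piece_a and the x axis of place_middle, either way round below 0.14 rad) or (y of piece_a in the frame of place_right between -0.008 and 0.008 m and x of piece_a in the frame of place_right between -0.016 and 0.016 m and z of piece_a in the frame of place_right between -0.004 and 0.004 m and angle between the x axis of piece_a and the x axis of place_right, either way round below 0.14 rad)) and ((y of piece_b in the frame of place_left between -0.008 and 0.008 m and x of piece_b in the frame of place_left between -0.016 and 0.016 m and z of piece_b in the frame of place_left between -0.004 and 0.004 m and angle between the x axis of piece_b and the x axis of place_left, either way round below 0.14 rad) or (y of piece_b in the frame of place_middle between -0.008 and 0.008 m and x of piece_b in the frame of place_middle between -0.016 and 0.016 m and z of piece_b in the frame of place_middle between -0.004 and 0.004 m and angle between the x axis of piece_b and the x axis of place_middle, either way round below 0.14 rad) or (y of piece_b in the frame of place_right between -0.008 and 0.008 m and x of piece_b in the frame of place_right between -0.016 and 0.016 m and z of piece_b in the frame of place_right between -0.004 and 0.004 m and angle between the x axis of piece_b and the x axis of place_right, either way round below 0.14 rad)) and linear speed of test_piece below 0.02 m/s and contact force between the fingers and test_piece below 0.1 N); the robot touches nothing.
It fails at once if the interlock is forced: both drawers out at once (value of joint each of left_drawer, right_drawer above 0.02 m).
It fails at once if the test piece is dropped or thrown (contact force between the fingers and test_piece below 0.05 N and linear speed of test_piece above 0.6 m/s).
It fails at once if a piece already in the rack is lifted out of its place (z of any of piece_a, piece_b in the frame of place_middle above 0.02 m).
It fails at once if the plain bar or the caliper is moved by more than 30 mm (distance of any of plain_bar, caliper from where it was at the start of the episode above 0.03 m).
It also fails if it takes over 72 s, if anything falls off the work surface, if the arm or the gripper's body presses on something with over 40 N, if the wrist force passes 120 N, or if a joint passes its speed limit or range.

### The arm

A 6-joint arm with a two-finger parallel gripper is mounted at the origin on the work surface. World frame = base frame: x ahead of the robot, y to its left, z up, the work surface at z = 0. Lengths are in mm, angles in rad, forces in N, time in s.
With the tool pointing down it reaches from about 350 to 775 mm from the base axis. Payload 7.3 kg.
Tool frame: the origin (TCP) lies on the centre line of the jaws, within the pads' length; the fingertips stand 22 mm ahead of it and the grasp point (between the pads) lies 3 mm ahead of it; z points along the fingers, y is the direction in which the jaws open and shut (so a half turn about z gives the same grasp; the last joint's range is limited). The gripper opens to 92 mm and grips with 3 to 60 N. Pads are 19 mm wide; open, the fingers measure 130 mm over their backs; the gripper's body (75 mm by 190 mm) begins 47 mm behind the grasp point.
Start: joints at [1.158, 0.342, 1.524, -0, 1.275, -0.146], TCP at [138.399, 506.45, 213.541] pointing down, gripper open.
Joint ranges: [-2.53, 2.53], [-0.77, 2.02], [0.04, 2.7], [-1, 4.14], [0.28, 2.66], [-3.11, 3.11]. Speed limits (rad/s): [2.57, 2.57, 3.14, 3.14, 3.14, 3.14].

### API

Orientations are given as [roll, pitch, yaw] about the fixed x, y, z axes, in that order (R = Rz(yaw) Ry(pitch) Rx(roll)).
In Python, from plant import get_obs, capture, close_job gives the robot as it stands.
- The arm moves only by the tool carry_out, never from a script. Its arguments are lists of equal length, an entry for each row: "xyz": the shift along the tool's x, y, z scaled (see below), a list of three; "dr": the turn, a rotation vector about the tool's x, y, z scaled (see below), a list of three. A call has 1 to 8 rows; each row shifts and turns the commanded pose from where the row before left it, along the tool's axes as they then stand; what a row does not reach is not made up. The controller multiplies each number of a shift by 0.06 m and each number of a turn by 8 degrees. A row lasts 1/8 s, in which the tool goes at most 62.5 mm and 10.7 degrees, less where a joint would pass 70% of its speed; a pose out of reach is approached as far as the arm can. A call with a number of a shift or a turn outside -1 to 1 is refused whole. A call with a gripper value outside its range is refused whole. "gripper" is the gripper's target within -1 to 1 (fully open at 1, half-way at 0, shut at -1), set as the call begins (left out, the last holds). The fingers move at their own pace and stop on an object; the grip force is fixed at half the most. Time passes only in rows, so rows that do not move let the fingers close. It gives the time, the measured TCP pose, the force and the opening at its end, in the units of the state.
- get_obs(): the state, without advancing time (a new reading comes with each control period).
- capture(name): name is "scene" or "side" or "wrist"; returns a dict with "image" (384x512x3 uint8, blue, green, red), "fx", "fy", "cx", "cy" (pixels), "D" ([k1, k2, p1, p2, k3] as OpenCV has them; the pictures are not rectified), "pose" (4x4, takes a point from camera to world coordinates). Camera axes: x right, y up, looking along -z (the intrinsics and any distortion apply to the point x, -y, -z); pixel columns grow to the right and rows downward; lengths in mm; the calibration is good to about 2 mm. A picture is of the moment at which its call begins. There is no depth.
- close_job(): hands the job in, once; it reports no verdict.
The state is a dict: "time": time; "joint_positions": joint angles; "dq": joint speeds; "tau": joint torques, N m; "tool_pos": TCP position; "tcp_rot": TCP orientation; "contact_force": force on the tool from outside, world axes, zero at the start; "moment": the same for the moment, N m; "grip_width": finger opening in mm.
Only numpy, scipy, OpenCV 4.12 (cv2) and the standard library are available. Lean on these libraries where they do the work, as an engineer would, in place of code of your own. Each camera call takes 0.05 s, during which the arm holds its last target.

## Working session

There is one attempt and no reset: what is moved stays moved. The work goes in short steps, Python scripts to look and compute and a tool call to move; the robot and the scene stay as the last step left them, time stands still between calls to the robot, and variables do not carry over. Pictures are saved under pics/ and viewed, and the job is handed in when it is done.

Besides the shell and the picture viewer there is one more tool, called as name(argument=value, ...), one argument or row to a line, values as JSON. carry_out: Moves the arm, as the interface text tells. Shifts and turns lie within -1 to 1; 1 stands for 0.06 m of shift or 8 degrees of turn. Its arguments: {"type":"object","properties":{"xyz":{"type":"array"},"dr":{"type":"array"},"gripper":{"type":"number"}},"required":["xyz","dr"]}

```bash
ls; mkdir -p pics; python3 - <<'E'
from plant import get_obs, capture
import cv2
o=get_obs();print(o)
for n in ["scene","side","wrist"]:
    c=capture(n);cv2.imwrite(f"pics/{n}0.png",c["image"]);print(n,c["fx"],c["fy"],c["cx"],c["cy"],c["D"],c["pose"])
E
```

```text
pics
{'time': 0.0, 'joint_positions': array([ 1.15800246e+00,  3.42698640e-01,  1.52502936e+00,  1.78562029e-05,
        1.27540055e+00, -1.46049635e-01]), 'dq': array([ 0.00016914,  0.00016955,  0.00090318, -0.00106837,  0.00018275,
        0.00150498]), 'tau': array([ 1.40263772e-03, -4.31230617e+01, -2.44223428e+01,  7.17768981e-02,
        5.59402665e-02, -1.32312734e-04]), 'tool_pos': array([138.20837831, 506.03232665, 212.85317297]), 'tcp_rot': array([-3.14007559e+00, -2.40414668e-04,  2.87484303e+00]), 'contact_force': array([-0.09808398,  0.33674749,  0.57277856]), 'moment': array([0.00365231, 0.01614383, 0.00890516]), 'grip_width': 91.87975718896324}
scene 408.44519047347404 408.44519047347404 249.66394311857582 195.56475764209424 [0.00300403 0.         0.         0.         0.        ] [[ 7.77437729e-01 -5.07035678e-01  3.72163134e-01  1.04956411e+03]
 [ 6.28873652e-01  6.16845257e-01 -4.73307361e-01 -8.21362414e+02]
 [ 1.04166551e-02  6.02010589e-01  7.98420155e-01  1.22149331e+03]
 [ 0.00000000e+00  0.00000000e+00  0.00000000e+00  1.00000000e+00]]
side 402.224940194536 402.224940194536 258.76325911304065 187.90714293044397 [-0.12470606  0.          0.          0.          0.        ] [[ 7.42616398e-01  4.55325017e-01 -4.91121181e-01 -4.79998132e+01]
 [-6.69398298e-01  5.27268786e-01 -5.23348399e-01 -7.90290991e+02]
 [ 2.06592505e-02  7.17402786e-01  6.96352237e-01  9.03526482e+02]
 [ 0.00000000e+00  0.00000000e+00  0.00000000e+00  1.00000000e+00]]
wrist 278.21079974603515 278.21079974603515 254.7906966230267 186.50515112454028 [-0.0277427  0.         0.         0.         0.       ] [[ 2.63700733e-01 -9.34774951e-01 -2.38028809e-01  7.35934490e+01]
 [ 9.64603746e-01  2.55228721e-01  6.63167588e-02  5.25504596e+02]
 [-1.23945637e-03 -2.47091259e-01  9.68991421e-01  3.84821599e+02]
 [ 0.00000000e+00  0.00000000e+00  0.00000000e+00  1.00000000e+00]]
```

View pics/scene0.png

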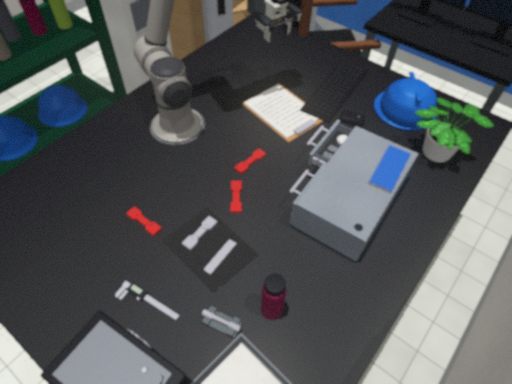

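View pics/side0.png

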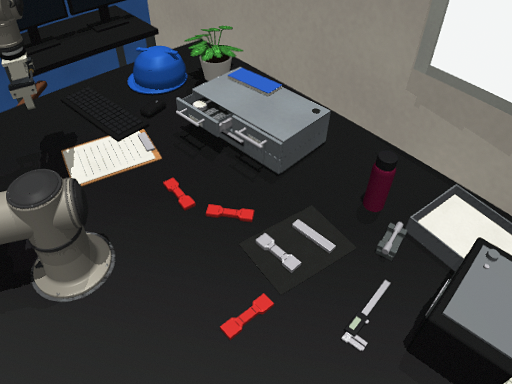

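View pics/wrist0.png

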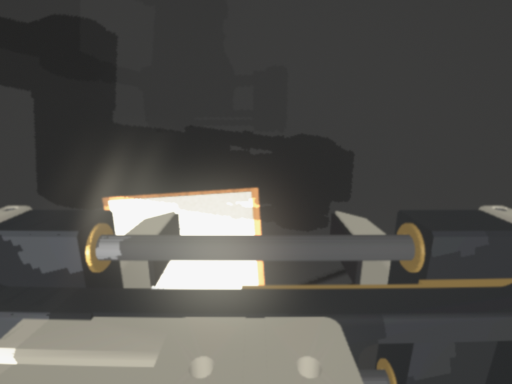

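Candidates: the silver waisted piece at scene (199,232) / side (278,252). Not meant: the plain bar (220,256) / (314,235), and the red dog-bones at scene (250,160), (236,196) and (144,220). I choose the silver waisted piece on the mat and will check it in close crops.

```bash
cat > h.py <<'E'
import numpy as np, cv2
from plant import get_obs, capture
def K(c): return np.array([[c["fx"],0,c["cx"]],[0,c["fy"],c["cy"]],[0,0,1.]])
F=np.diag([1.,-1,-1])
def proj(c,P):
    P=np.atleast_2d(np.asarray(P,float)); T=np.array(c["pose"]); R=F@T[:3,:3].T
    return cv2.projectPoints(P,cv2.Rodrigues(R)[0],-R@T[:3,3],K(c),np.array(c["D"],float))[0][:,0]
def onplane(c,uv,z):
    uv=np.atleast_2d(np.asarray(uv,float)); n=cv2.undistortPoints(uv[:,None],K(c),np.array(c["D"],float))[:,0]
    T=np.array(c["pose"]); d=np.c_[n,np.ones(len(n))]@F@T[:3,:3].T
    return T[:3,3]+d*((z-T[2,3])/d[:,2])[:,None]
def crop(c,u0,v0,w,h,s,name):
    cv2.imwrite(name,cv2.resize(c["image"][v0:v0+h,u0:u0+w],None,fx=s,fy=s,interpolation=cv2.INTER_CUBIC))
E
python3 - <<'E'
from h import *
import pickle
a=capture("scene");b=capture("side");pickle.dump((a,b),open("c0.pkl","wb"))
crop(a,280,100,150,160,5,"pics/a1.png");crop(b,165,60,180,120,4,"pics/b1.png")
crop(a,160,200,100,90,6,"pics/a2.png");crop(b,235,200,125,95,6,"pics/b2.png")
E
```

```text
(no output)
```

View pics/a1.png

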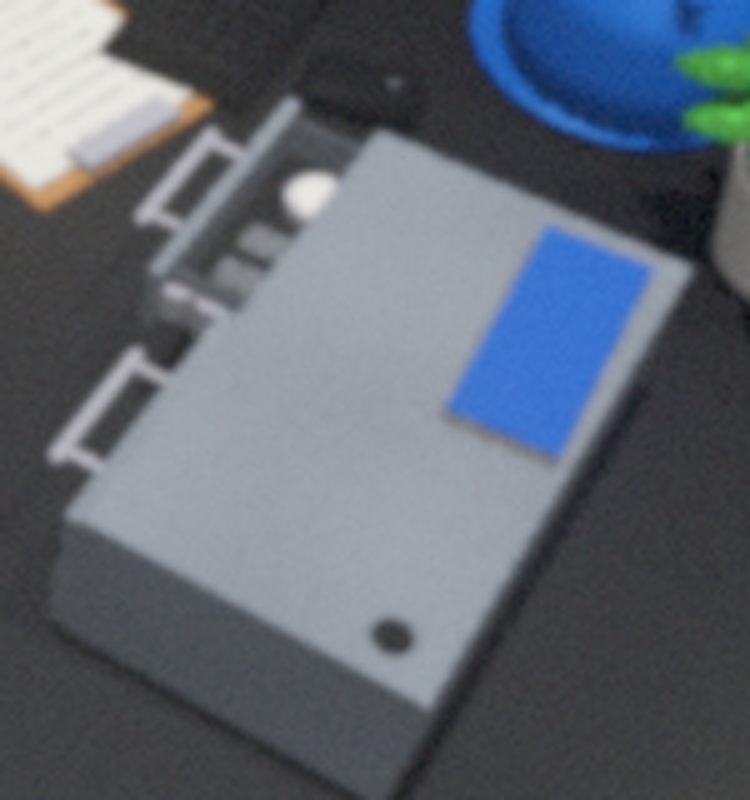

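View pics/b1.png

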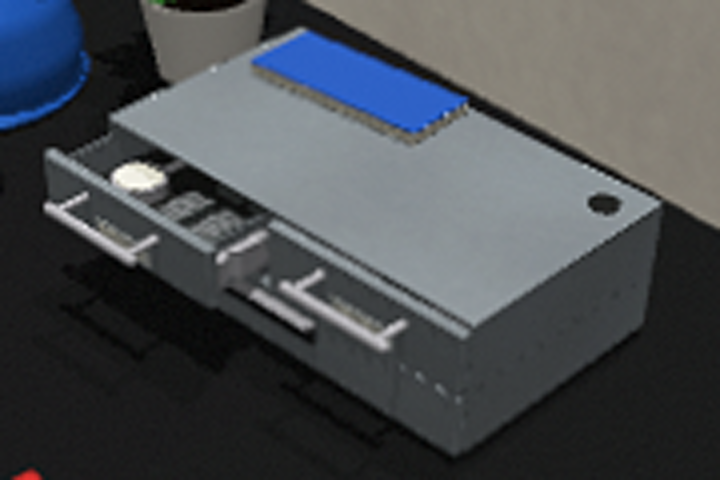

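View pics/a2.png

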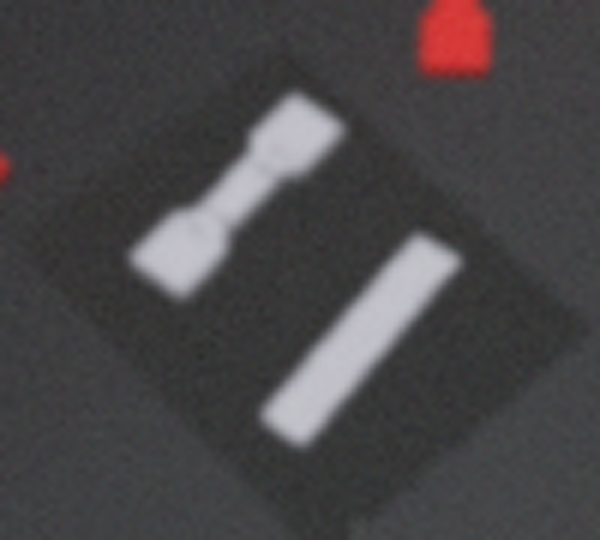

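View pics/b2.png

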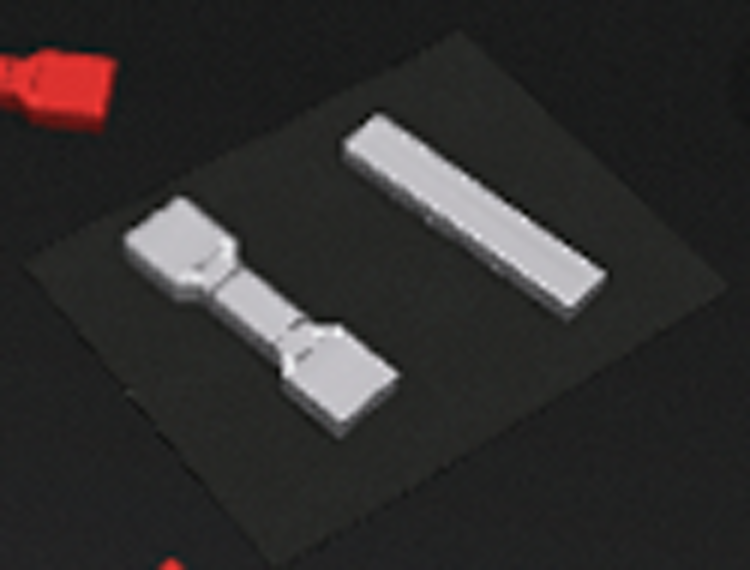

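```bash
cat > fit.py <<'E'
from h import *
import pickle
from scipy.optimize import least_squares
a,b=pickle.load(open("c0.pkl","rb"))
A=lambda p,o=(280,100),s=5:[(np.array(q)+.5)/s-.5+np.array(o) for q in p]
ua=A([(70,515),(432,708),(378,130),(692,268),(380,795)]); ub=A([(466,336),(660,203),(112,118),(302,28),(458,457),(640,327)],(165,60),4)
La=np.array([[-130,-223,144],[130,-223,144],[-130,223,144],[130,223,144],[130,-223,0]],float)
Lb=np.array([[-130,-223,144],[130,-223,144],[-130,223,144],[130,223,144],[-130,-223,0],[130,-223,0]],float)
def tf(p,L): c,s=np.cos(p[2]),np.sin(p[2]); return np.asarray(L,float)@np.array([[c,s,0],[-s,c,0],[0,0,1]])+[p[0],p[1],0]
f=lambda p:np.r_[(proj(a,tf(p,La))-ua).ravel(),(proj(b,tf(p,Lb))-ub).ravel()]
r=least_squares(f,[600,150,0],loss="soft_l1",x_scale=[100,100,.1]);P=r.x;print("chest",P,np.round(f(P).reshape(-1,2),1).tolist())
inv=lambda w:(np.asarray(w)-[P[0],P[1],0])@np.array([[np.cos(P[2]),-np.sin(P[2]),0],[np.sin(P[2]),np.cos(P[2]),0],[0,0,1]])
hs={"R":([(58,456),(137,355)],[(288,287),(386,343)]),"L":([(145,218),(213,134)],[(50,208),(132,260)])}
for k,(x,y) in hs.items():
    print(k,inv(onplane(a,A(x),122)).round(1).tolist(),inv(onplane(b,A(y,(165,60),4),122)).round(1).tolist())
# test piece corners on z=15: scene, side
pa=A([(296,90),(347,130),(182,300),(127,257)],(160,200),6); pb=A([(180,197),(124,240),(399,376),(340,425)],(235,200),6)
print("tp",onplane(a,pa,15).round(1).tolist(),onplane(b,pb,15).round(1).tolist())
Wa=onplane(a,pa,15);Wb=onplane(b,pb,15)
print(Wa.mean(0),Wb.mean(0), [np.degrees(np.arctan2(*(W[:2].mean(0)-W[2:].mean(0))[[1,0]])) for W in (Wa,Wb)])
pa=A([(422,230),(463,262),(302,450),(258,413)],(160,200),6)
print("bar",onplane(a,pa,15).round(1).tolist())
E
python3 fit.py
```

```text
chest [7.87465308e+02 1.19000225e+02 7.55229447e-02] [[-0.3, -0.4], [0.4, 0.6], [-1.6, -0.7], [1.2, 0.6], [0.5, 5.3], [-0.4, -1.5], [0.7, -0.6], [-3.6, 0.3], [-0.2, -0.7], [-0.9, 2.7], [0.3, 1.5]]
R [[-167.3, -170.8, 122.0], [-168.3, -61.0, 122.0]] [[-166.9, -65.2, 122.0], [-163.9, -172.6, 122.0]]
L [[-230.5, 59.6, 122.0], [-232.3, 168.8, 122.0]] [[-232.3, 165.5, 122.0], [-232.3, 54.3, 122.0]]
tp [[428.3, -264.6, 15.0], [470.7, -266.7, 15.0], [475.1, -410.2, 15.0], [431.7, -409.9, 15.0]] [[469.2, -268.8, 15.0], [431.8, -270.7, 15.0], [472.8, -409.7, 15.0], [434.3, -410.6, 15.0]]
[ 451.42061342 -337.83076126   15.        ] [ 452.03490812 -339.93675066   15.        ] [np.float64(91.54266275329111), np.float64(91.26364459740122)]
bar [[549.3, -290.6, 15.0], [580.9, -291.8, 15.0], [588.9, -435.7, 15.0], [555.6, -434.5, 15.0]]
```

```bash
cat >> fit.py <<'E'
print('----')
def mk(p):
    l1,l2=La[:4].copy(),Lb.copy()
    for l in (l1,l2): l[l[:,0]<0,0]=p[3]
    return l1,l2
def f(p):
    l1,l2=mk(p); return np.r_[(proj(a,tf(p,l1))-ua[:4]).ravel(),(proj(b,tf(p,l2))-ub).ravel()]
r=least_squares(f,[787,119,.07,-125],loss="soft_l1",x_scale=[100,100,.1,50]);P=r.x;print("chest",P,np.round(f(P).reshape(-1,2),1).tolist())
for k,(x,y) in hs.items():
    print(k,inv(onplane(a,A(x),122)).round(1).tolist(),inv(onplane(b,A(y,(165,60),4),122)).round(1).tolist(),onplane(a,A(x),122).round(1).tolist(),onplane(b,A(y,(165,60),4),122).round(1).tolist())
def draw(c,u0,v0,w,h,s,name):
    im=cv2.resize(c["image"][v0:v0+h,u0:u0+w],None,fx=s,fy=s,interpolation=cv2.INTER_CUBIC)
    def ln(p,q,col):
        t=np.linspace(0,1,2)[:,None]; e=(proj(c,tf(P,np.array(p)*(1-t)+np.array(q)*t))-[u0,v0]+.5)*s-.5
        cv2.line(im,*[tuple(int(v) for v in x) for x in e],col,1)
    for x0 in (-130,-118):
        for z in (0,144): ln((x0,-223,z),(x0,223,z),(0,255,0) if x0==-130 else (0,255,255)); 
        ln((x0,-223,0),(x0,-223,144),(0,255,0)if x0==-130 else (0,255,255))
    for y in (-223,223): ln((-130,y,144),(130,y,144),(0,0,255)); ln((-130,y,0),(130,y,0),(0,0,255))
    ln((130,-223,144),(130,223,144),(0,0,255)); ln((130,-223,0),(130,-223,144),(0,0,255))
    cv2.imwrite(name,im)
draw(a,280,95,150,165,4,"pics/a3.png");draw(b,165,60,180,120,4,"pics/b3.png")
E
python3 fit.py | sed -n '/----/,$p'
```

```text
----
chest [ 7.85038819e+02  1.18635007e+02  7.25948580e-02 -1.22675413e+02] [[0.9, 0.2], [-0.6, 0.2], [-0.3, -0.2], [0.6, 0.5], [0.4, -2.1], [0.3, -0.2], [-2.4, -0.3], [-0.5, -0.5], [-0.1, 2.0], [-0.0, 1.9]]
R [[-164.3, -171.1, 122.0], [-165.6, -61.4, 122.0]] [[-164.2, -65.5, 122.0], [-160.9, -172.9, 122.0]] [[633.6, -63.9, 122.0], [624.3, 45.4, 122.0]] [[626.0, 41.4, 122.0], [637.1, -65.5, 122.0]]
L [[-228.3, 59.1, 122.0], [-230.3, 168.3, 122.0]] [[-230.4, 165.0, 122.0], [-230.0, 53.8, 122.0]] [[553.1, 161.1, 122.0], [543.1, 269.8, 122.0]] [[543.3, 266.5, 122.0], [551.7, 155.6, 122.0]]
```

View pics/a3.png

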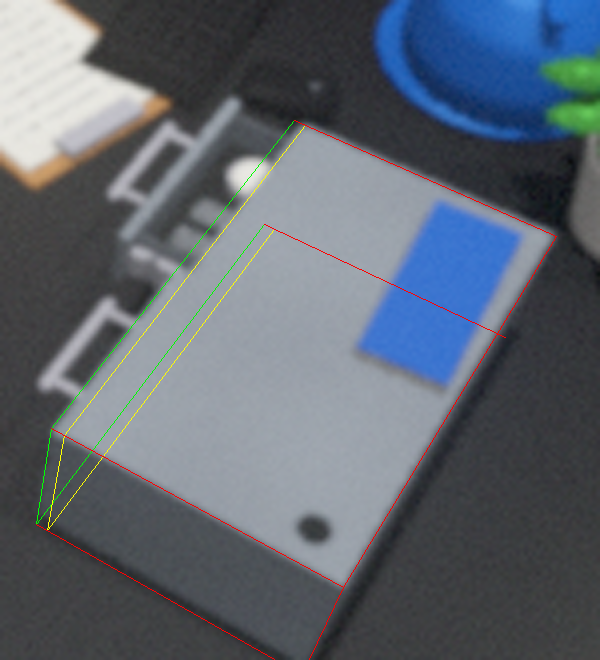

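View pics/b3.png

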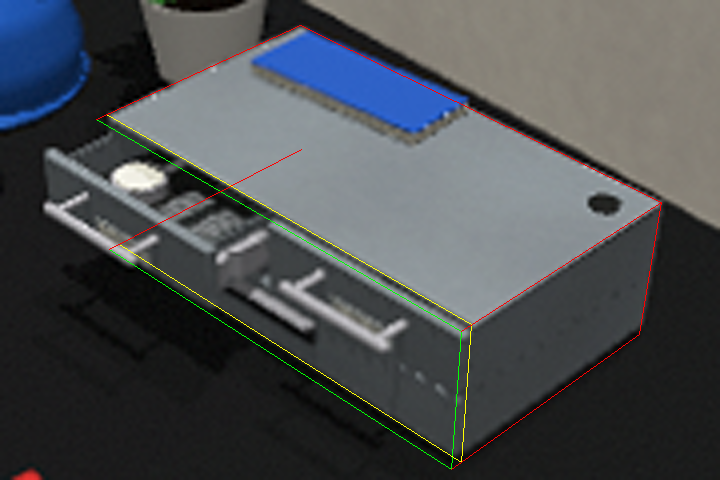

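```bash
cat > plan.py <<'E'
# plan.py x y z yaw [nrows]: prints rows
import sys,math
from h import *
def plan(t,yaw,n=None):
    o=get_obs();p=o["tool_pos"];y0=o["tcp_rot"][2]
    d=np.array(t,float)-p; dy=(yaw-y0+math.pi)%(2*math.pi)-math.pi
    n=n or max(1,math.ceil(max(np.linalg.norm(d)/60,abs(math.degrees(dy))/8)))
    X=[];D=[]
    for i in range(n):
        ps=y0+dy*i/n;c,s=math.cos(ps),math.sin(ps)
        w=d/n/60; X.append([round(float(v),3) for v in (c*w[0]+s*w[1],s*w[0]-c*w[1],-w[2])]); D.append([0,0,round(-math.degrees(dy)/n/8,3)])
    print("pos",p.round(1),"rot",np.round(o["tcp_rot"],4),"t",round(o["time"],2),"F",np.round(o["contact_force"],1),"w",round(o["grip_width"],1));print(n,X,D)
if __name__=="__main__":
    a=[float(v) for v in sys.argv[1:]]; plan(a[:3],a[3],int(a[4]) if len(a)>4 else None)
E
python3 plan.py 490 208 213 1.65 9
```

```text
pos [138.3 506.3 213.2] rot [-3.1409e+00 -1.0000e-04  2.8748e+00] t 0.25 F [-0.7 -0.1  0.1] w 92.1
9 [[-0.774, -0.361, 0.0], [-0.816, -0.253, 0.0], [-0.842, -0.14, 0.0], [-0.854, -0.024, 0.0], [-0.849, 0.092, 0.0], [-0.829, 0.206, 0.0], [-0.793, 0.317, 0.0], [-0.743, 0.421, 0.0], [-0.679, 0.518, 0.0]] [[0, 0, 0.975], [0, 0, 0.975], [0, 0, 0.975], [0, 0, 0.975], [0, 0, 0.975], [0, 0, 0.975], [0, 0, 0.975], [0, 0, 0.975], [0, 0, 0.975]]
```

carry_out(
  xyz=[
    [-0.77,-0.36,0],
    [-0.82,-0.25,0],
    [-0.84,-0.14,0],
    [-0.85,-0.02,0],
    [-0.85,0.09,0],
    [-0.83,0.21,0],
    [-0.79,0.32,0],
    [-0.74,0.42,0],
  ],
  dr=[
    [0,0,0.975],
    [0,0,0.975],
    [0,0,0.975],
    [0,0,0.975],
    [0,0,0.975],
    [0,0,0.975],
    [0,0,0.975],
    [0,0,0.975],
  ],
  gripper=-1,
)

```text
time: 1.25
tool_pos: [452.2, 240.9, 213.5]
tcp_rot: [3.141, -0.0, 1.781]
contact_force: [0.3, 1.1, 0.3]
grip_width: 16.5
```

```bash
python3 plan.py 490 208 213 1.65
```

```text
pos [452.2 240.9 213.5] rot [ 3.1415e+00 -2.0000e-04  1.7811e+00] t 1.25 F [0.3 1.1 0.3] w 16.5
1 [[-0.668, 0.502, 0.009]] [[0, 0, 0.939]]
```

carry_out(
  xyz=[
    [-0.67,0.5,0],
    [0,0,0.8],
    [0,0,0.64],
    [0,0,0],
  ],
  dr=[
    [0,0,0.94],
    [0,0,0],
    [0,0,0],
    [0,0,0],
  ],
)

```text
time: 1.75
tool_pos: [487.0, 208.6, 124.6]
tcp_rot: [-3.135, 0.001, 1.654]
contact_force: [-0.4, -0.6, -0.3]
grip_width: 0.4
```

```bash
python3 - <<'E'
from h import *
o=get_obs();print(o["tool_pos"],o["tcp_rot"],o["grip_width"],o["contact_force"])
b=capture("side");crop(b,150,20,200,150,4,"pics/b4.png")
c=capture("wrist");cv2.imwrite("pics/w4.png",c["image"])
E
```

```text
[487.02247954 208.59035536 124.63925166] [-3.13509573e+00  1.09377040e-03  1.65409428e+00] 0.4233851391939426 [-0.35899245 -0.58084059 -0.27919523]
```

View pics/b4.png

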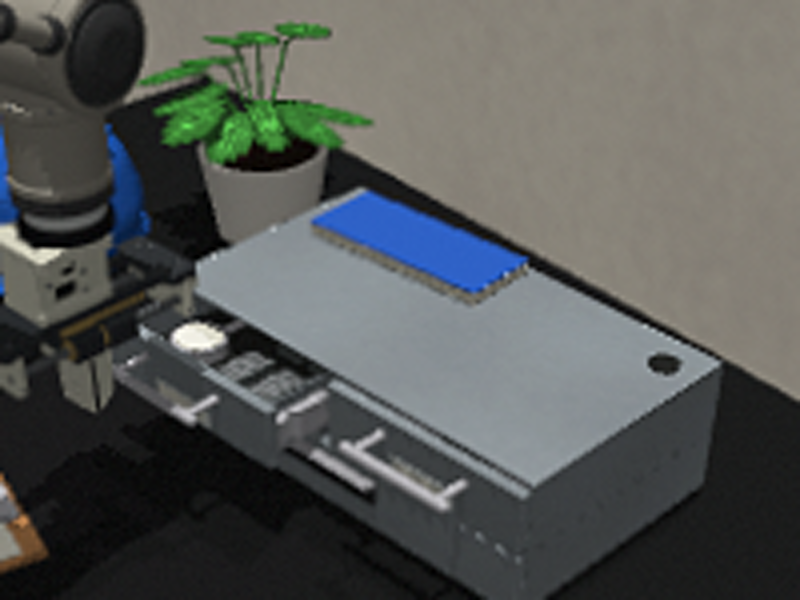

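View pics/w4.png

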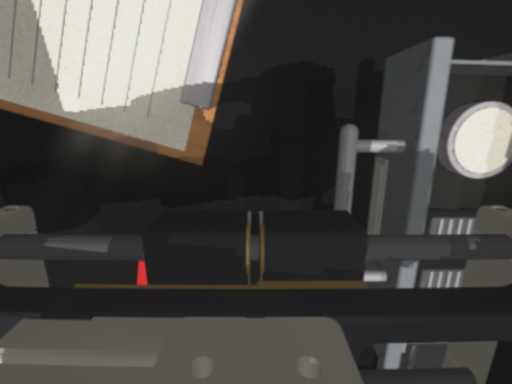

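carry_out(
  xyz=[
    [0,0.3,0],
    [0,0.3,0],
    [0,0.25,0],
    [0,0.2,0],
    [0,0.2,0],
  ],
  dr=[
    [0,0,0],
    [0,0,0],
    [0,0,0],
    [0,0,0],
    [0,0,0],
  ],
)

```text
time: 2.48
tool_pos: [564.7, 215.9, 128.4]
tcp_rot: [3.14, -0.0, 1.655]
contact_force: [0.2, -0.4, 0.2]
grip_width: 0.5
```

```bash
python3 - <<'E'
from h import *
o=get_obs();print(o["tool_pos"],o["tcp_rot"],o["grip_width"],o["contact_force"])
b=capture("side");crop(b,150,20,200,150,4,"pics/b5.png")
c=capture("wrist");cv2.imwrite("pics/w5.png",c["image"])
E
```

```text
[564.66556056 215.92595239 128.41085124] [ 3.13966560e+00 -4.09499660e-04  1.65475496e+00] 0.46704735711259476 [ 0.17671817 -0.44011841  0.16787948]
```

View pics/b5.png

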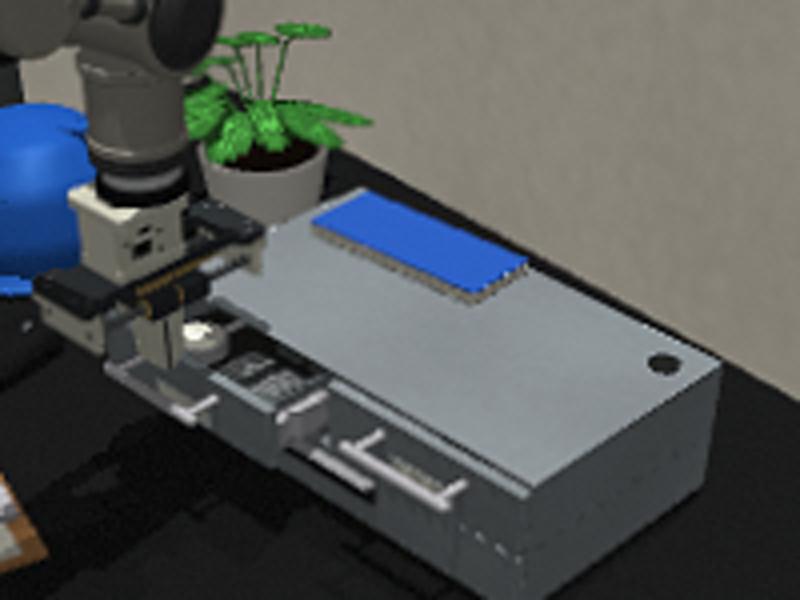

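View pics/w5.png

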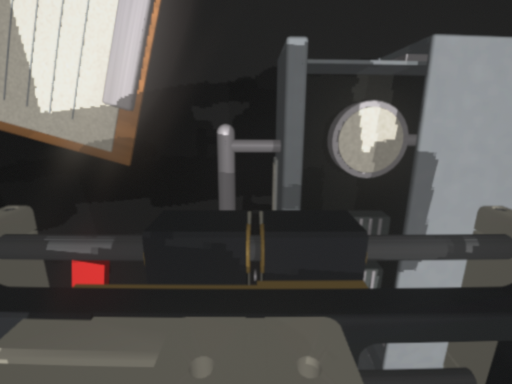

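```bash
python3 - <<'E'
from h import *
b=capture("side");c=capture("wrist");a=capture("scene")
p=get_obs()["tool_pos"]
for d in (0,22): 
    for q in (0,19): print(d,q,(proj(b,p+[q,0,-d])-[150,20])*4, proj(c,p+[q,0,-d]))
crop(a,280,60,150,140,5,"pics/a5.png")
print((proj(a,p-[0,0,22])-[280,60])*5)
print("bar in wrist", proj(c,[[548,213,119],[548,265,119],[543,270,119]]))
for m,uv in (("w",[226,133]),):
    print(onplane(c,uv,124))
E
```

```text
0 0 [[160.253186   377.80597843]] [[254.56599654 221.97385229]]
0 19 [[178.41377119 369.69393004]] [[283.16347425 224.21750679]]
22 0 [[162.59148693 399.10026137]] [[254.62469634 210.88660216]]
22 19 [[180.54579924 390.93093884]] [[280.26243742 212.92262195]]
[[191.23010689 398.05077391]]
bar in wrist [[232.19086683 219.32268345]
 [237.30854029 143.72114895]
 [230.04394129 135.23389868]]
[[540.82715436 271.5375023  124.        ]]
```

View pics/a5.png

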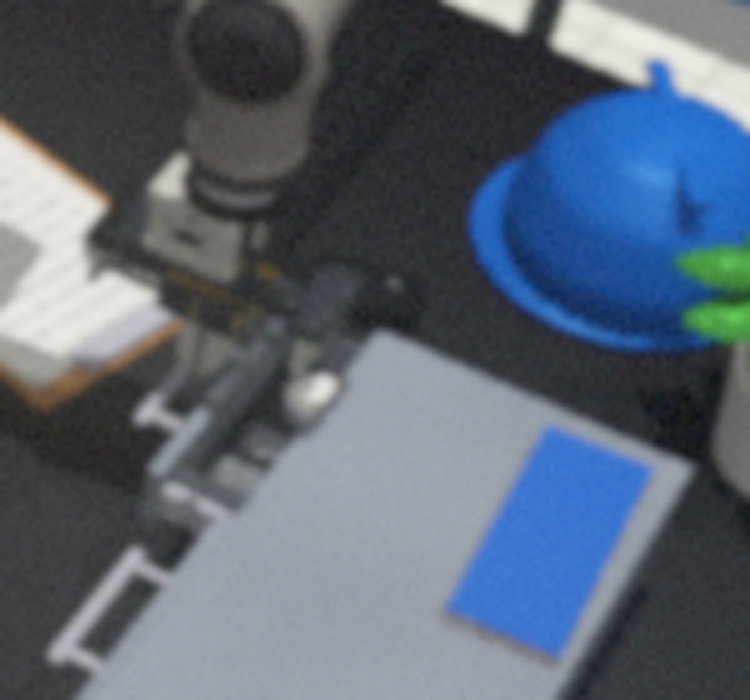

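```bash
python3 - <<'E'
from h import *
b=capture("side")
crop(b,165,85,60,50,12,"pics/b6.png")
p=np.array([487,208.6,124.6])
for d in (0,22): 
    for q in (0,-19,19): print(d,q,(proj(b,p+[q,0,-d])-[150,20])*4)
E
```

```text
0 0 [[ 89.92025193 417.71069257]]
0 -19 [[ 70.58854841 426.49012522]]
0 19 [[109.01454897 409.05737858]]
22 0 [[ 93.09964319 439.19288256]]
22 -19 [[ 74.00244861 448.01989605]]
22 19 [[111.96516522 430.49001941]]
```

View pics/b6.png

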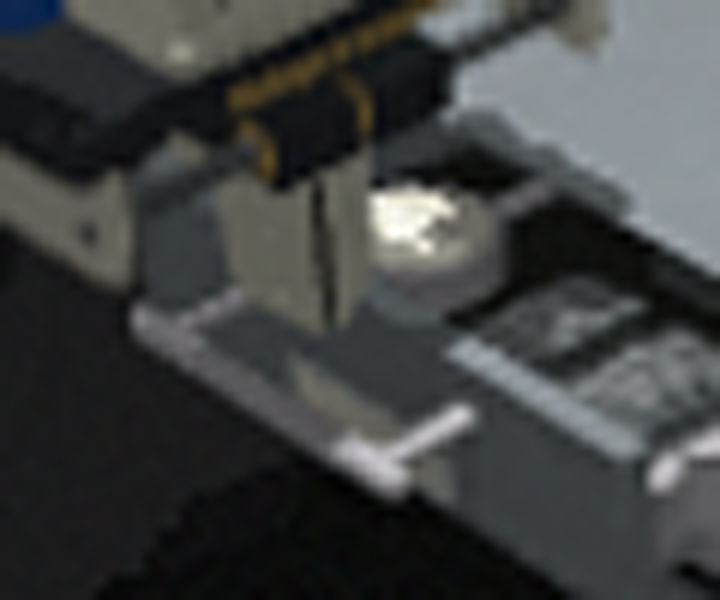

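```bash
python3 - <<'E'
from h import *
a=capture("scene")
crop(a,300,115,50,40,14,"pics/a6.png")
p=get_obs()["tool_pos"];print(p)
for z in (0,-22,20): print(z,((proj(a,p+[0,0,z])-[300,115]+.5)*14-.5))
E
```

```text
[563.25893684 215.58350533 127.15456941]
0 [[273.66501153 292.90641446]]
-22 [[261.89479991 350.82989269]]
20 [[284.60058404 239.09262045]]
```

View pics/a6.png

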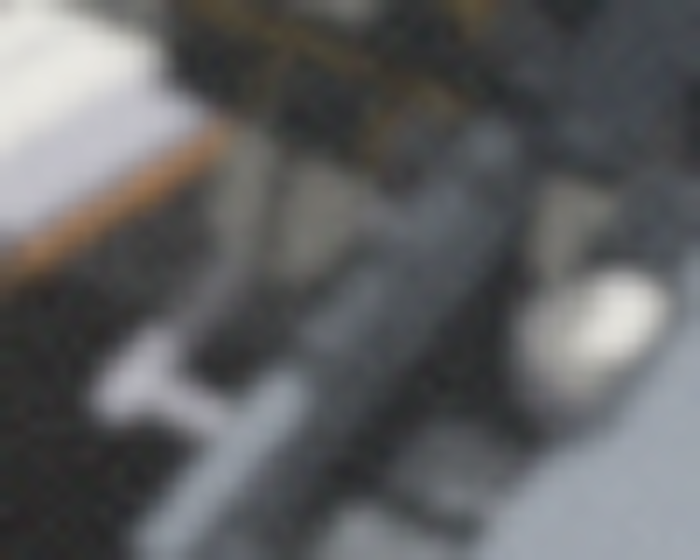

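```bash
python3 - <<'E'
from h import *
import pickle
c=capture("wrist"); o=get_obs(); p=o["tool_pos"]
P=[785,118.6,.0726]
def tf(L): cc,s=np.cos(P[2]),np.sin(P[2]); return np.asarray(L,float)@np.array([[cc,s,0],[-s,cc,0],[0,0,1]])+[P[0],P[1],0]
print("lid FL corner",proj(c,tf([[-122,223,144]])))
# tool frame of wrist camera
from scipy.spatial.transform import Rotation as R
Rt=R.from_euler("xyz",o["tcp_rot"]).as_matrix()
T=np.array(c["pose"]); print("cam in tool",Rt.T@(T[:3,3]-p))
# generic: tips in tool coords at opening 92
for zt in (22,0,-9):
    for yt in (-46,46,-65,65):
        print(zt,yt,proj(c,p+Rt@np.array([0,yt,zt])).round(0), proj(c,p+Rt@np.array([9.5,yt,zt])).round(0))
E
```

```text
lid FL corner [[437.73615315  34.5903204 ]]
cam in tool [  68.2844104    -0.38605744 -171.82339811]
22 -46 [[193. 211.]] [[193. 199.]]
22 46 [[318. 211.]] [[319. 199.]]
22 -65 [[168. 211.]] [[167. 199.]]
22 65 [[344. 211.]] [[345. 199.]]
0 -46 [[186. 222.]] [[185. 208.]]
0 46 [[325. 222.]] [[326. 208.]]
0 -65 [[158. 222.]] [[156. 208.]]
0 65 [[354. 222.]] [[355. 208.]]
-9 -46 [[183. 227.]] [[182. 213.]]
-9 46 [[329. 227.]] [[330. 213.]]
-9 -65 [[153. 227.]] [[151. 213.]]
-9 65 [[359. 227.]] [[360. 213.]]
```

carry_out(
  xyz=[
    [0,0,-0.5],
    [0,-0.9,0],
    [0,-0.9,0],
    [0,0,0.7],
    [0,0,0.6],
    [0,0,0],
  ],
  dr=[
    [0,0,0],
    [0,0,0],
    [0,0,0],
    [0,0,0],
    [0,0,0],
    [0,0,0],
  ],
)

```text
time: 3.62
tool_pos: [454.1, 206.1, 77.5]
tcp_rot: [-3.136, 0.001, 1.655]
contact_force: [0.6, 0.7, 0.3]
grip_width: 0.3
```

```bash
python3 - <<'E'
from h import *
a=capture("scene");b=capture("side");o=get_obs();p=o["tool_pos"];print(p,o["tcp_rot"],o["time"])
crop(a,270,90,90,70,8,"pics/a7.png");crop(b,130,60,90,80,8,"pics/b7.png")
for z in (-22,0,10,44): print(z,((proj(a,p+[0,0,z])-[270,90]+.5)*8-.5),((proj(b,p+[0,0,z])-[130,60]+.5)*8-.5))
E
```

```text
[456.52284429 206.7088923   79.95371342] [ 3.14094769e+00 -1.95210644e-04  1.65450069e+00] 3.725
-22 [[187.01998391 379.91214008]] [[304.68315635 677.10860449]]
0 [[191.24274206 348.0905603 ]] [[297.82431246 635.80848086]]
10 [[193.19271936 333.39646966]] [[294.66809308 616.74297881]]
44 [[199.97020388 282.32666397]] [[283.75420886 550.51657047]]
```

View pics/a7.png

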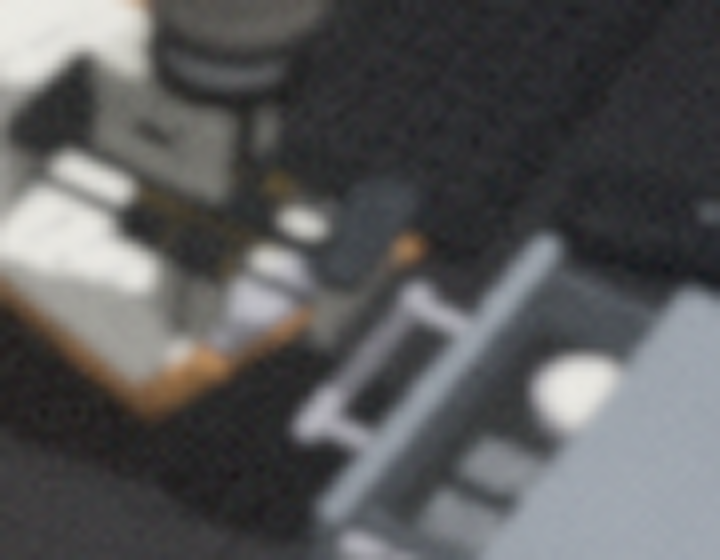

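View pics/b7.png

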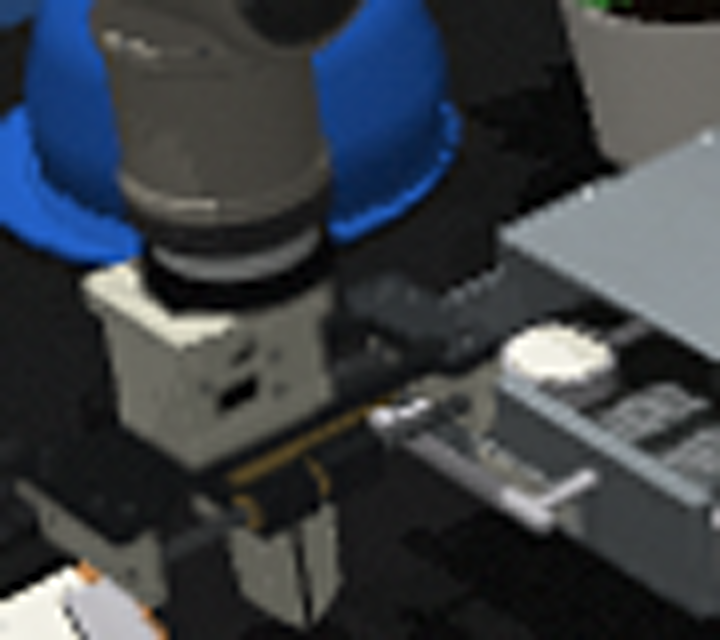

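carry_out(
  xyz=[
    [0,0,0.4],
    [0,0,0.3],
    [0,0,0.1],
    [0,0,0.05],
    [0,0,0.05],
    [0,0,0],
  ],
  dr=[
    [0,0,0],
    [0,0,0],
    [0,0,0],
    [0,0,0],
    [0,0,0],
    [0,0,0],
  ],
)

```text
time: 4.47
tool_pos: [456.3, 206.6, 25.4]
tcp_rot: [3.141, -0.0, 1.654]
contact_force: [0.1, 0.7, -0.2]
grip_width: 0.5
```

carry_out(
  xyz=[
    [0,0,0.05],
    [0,0,0.05],
    [0,0,0.04],
    [0,0,0],
  ],
  dr=[
    [0,0,0],
    [0,0,0],
    [0,0,0],
    [0,0,0],
  ],
)

```text
time: 4.97
tool_pos: [455.8, 206.5, 16.5]
tcp_rot: [-3.141, 0.0, 1.654]
contact_force: [-1.0, 0.2, 0.6]
grip_width: 0.3
```

```bash
python3 - <<'E'
from h import *
b=capture("side");o=get_obs();p=o["tool_pos"];print(p,o["contact_force"])
crop(b,130,70,90,80,8,"pics/b8.png")
for z in (-22,0,10,44): print(z,((proj(b,p+[0,0,z])-[130,70]+.5)*8-.5))
E
```

```text
[455.78918299 206.49295577  16.53785701] [-0.95275886 -0.84734019 -0.04956753]
-22 [[322.67342191 712.32718557]]
0 [[316.12736398 673.4645954 ]]
10 [[313.11485876 655.52782614]]
44 [[302.69649768 593.23811257]]
```

View pics/b8.png

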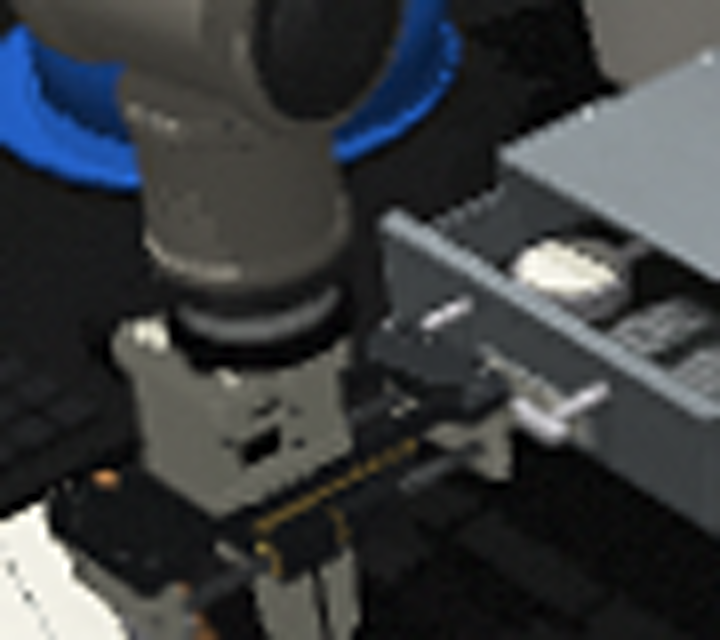

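carry_out(
  xyz=[
    [0,-0.5,0],
    [0,-0.4,0],
    [0,0,0.15],
    [0,0,0.1],
    [0,0,0.05],
    [0,0,0],
  ],
  dr=[
    [0,0,0],
    [0,0,0],
    [0,0,0],
    [0,0,0],
    [0,0,0],
    [0,0,0],
  ],
)

```text
time: 5.78
tool_pos: [402.7, 202.0, -1.7]
tcp_rot: [-3.141, -0.0, 1.654]
contact_force: [0.2, -0.2, 0.2]
grip_width: 0.3
```

carry_out(
  xyz=[
    [0,0,0.04],
    [0,0,0.04],
    [0,0,0.04],
    [0,0,0],
  ],
  dr=[
    [0,0,0],
    [0,0,0],
    [0,0,0],
    [0,0,0],
  ],
)

```text
time: 6.28
tool_pos: [402.2, 202.0, -8.6]
tcp_rot: [-3.141, 0.0, 1.654]
contact_force: [0.8, -0.1, 0.1]
grip_width: 0.8
```

carry_out(
  xyz=[
    [0,0,0.03],
    [0,0,0.03],
    [0,0,0],
  ],
  dr=[
    [0,0,0],
    [0,0,0],
    [0,0,0],
  ],
)

```text
time: 6.65
tool_pos: [402.2, 202.0, -12.2]
tcp_rot: [-3.141, -0.0, 1.654]
contact_force: [-0.3, 0.3, -0.2]
grip_width: 0.1
```

```bash
python3 - <<'E'
from h import *
a=capture("scene");b=capture("side");o=get_obs();p=o["tool_pos"];print(p,o["contact_force"],o["tau"],o["joint_positions"])
crop(a,240,80,90,70,8,"pics/a9.png");crop(b,110,90,90,80,8,"pics/b9.png")
for z in (0,10,44): print(z,((proj(a,p+[0,0,z])-[240,80]+.5)*8-.5),((proj(b,p+[0,0,z])-[110,90]+.5)*8-.5))
E
```

```text
[402.25108722 202.03450848 -12.10167408] [ 0.04090529  0.19075192 -0.06017008] [-1.77243743e-05 -4.14510477e+01 -1.26572603e+01  5.03499596e-02
  1.85420009e-02 -1.41967776e-04] [2.94852792e-01 5.44575973e-01 1.98103198e+00 1.14588457e-04
 6.15990290e-01 2.11119744e-01]
0 [[324.41524589 513.67215597]] [[385.89876529 621.52030347]]
10 [[325.7586507  500.17043963]] [[382.3972867  604.01166647]]
44 [[330.42229105 453.30075937]] [[370.28066949 543.18400996]]
```

View pics/b9.png

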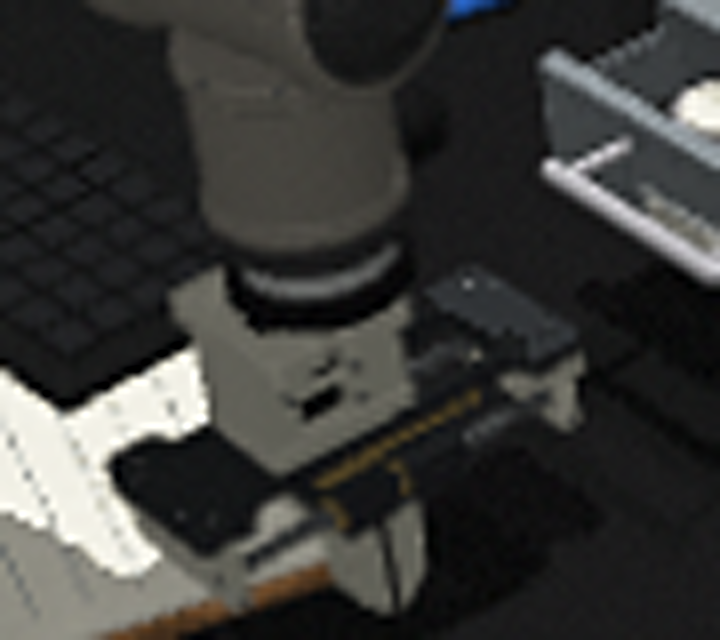

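View pics/a9.png

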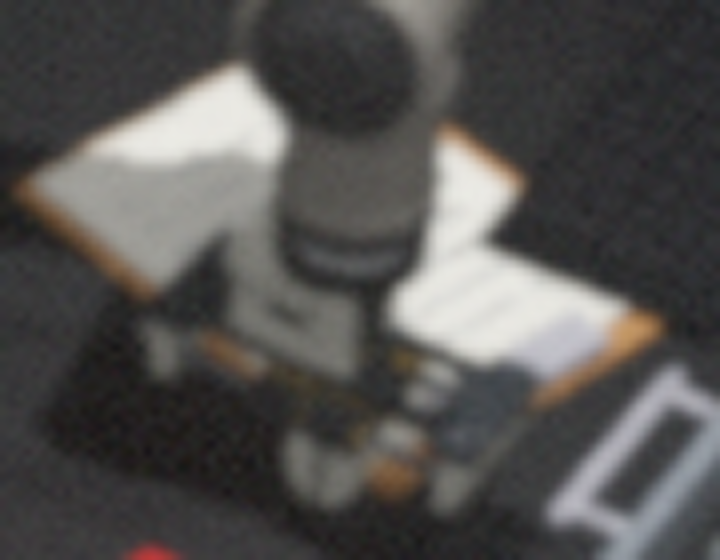

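```bash
python3 - <<'E'
from h import *
a=capture("scene");b=capture("side")
def tri(ua,ub):
    Ps=[];U=[]
    for c,u in ((a,ua),(b,ub)):
        T=np.array(c["pose"]);R=F@T[:3,:3].T;Ps.append(np.c_[R,-R@T[:3,3]])
        U.append(cv2.undistortPoints(np.array(u,float).reshape(1,1,2),K(c),np.array(c["D"],float)).reshape(2,1))
    X=cv2.triangulatePoints(Ps[0],Ps[1],U[0],U[1]).ravel();X=X[:3]/X[3]
    return X,proj(a,X)-ua,proj(b,X)-ub
# now
print(tri([325/8+240,508/8+80],[395/8+110,612/8+90]))
# previous at tool (456.5,206.7,80): b7 seam bottom (305,625); TCP from b7
print("b7 on z=77..", [onplane(b,[305/8+130,625/8+60],z).round(1).tolist() for z in (70,80,90,100)])
print("b9", [onplane(b,[395/8+110,612/8+90],z).round(1).tolist() for z in (-10,0,10,20)],[onplane(a,[325/8+240,508/8+80],z).round(1).tolist() for z in (-10,0,10,20)])
for c,n,u0,v0 in ((a,"a10",240,120),(b,"b10",130,140)):
    pass
crop(a,265,125,40,30,18,"pics/a10.png");crop(b,140,145,40,30,18,"pics/b10.png")
E
```

```text
(array([406.35560004, 198.66882953,  -7.19097855]), array([[-0.11475003,  0.3454006 ]]), array([[-0.25766165, -0.34822239]]))
b7 on z=77.. [[[468.9, 220.1, 70.0]], [[462.7, 208.0, 80.0]], [[456.5, 195.9, 90.0]], [[450.3, 183.8, 100.0]]]
b9 [[[407.5, 199.6, -10.0]], [[402.5, 188.7, 0.0]], [[397.5, 177.9, 10.0]], [[392.5, 167.0, 20.0]]] [[[404.1, 202.9, -10.0]], [[409.3, 194.6, 0.0]], [[414.6, 186.3, 10.0]], [[419.8, 178.0, 20.0]]]
```

View pics/a10.png

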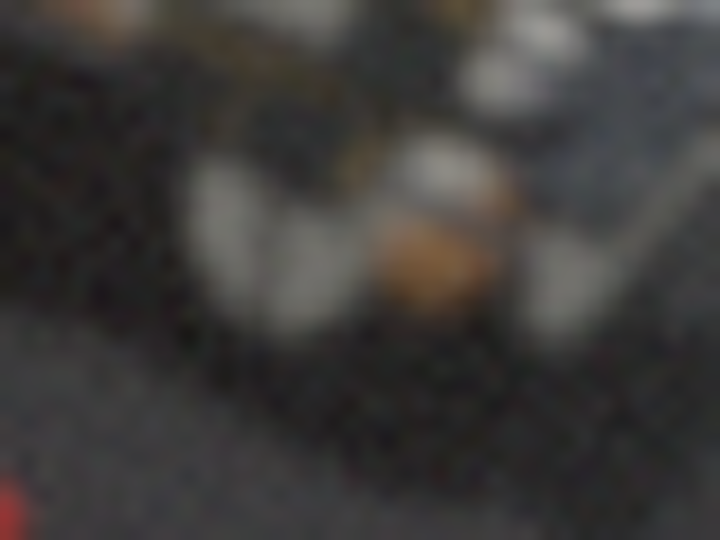

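View pics/b10.png

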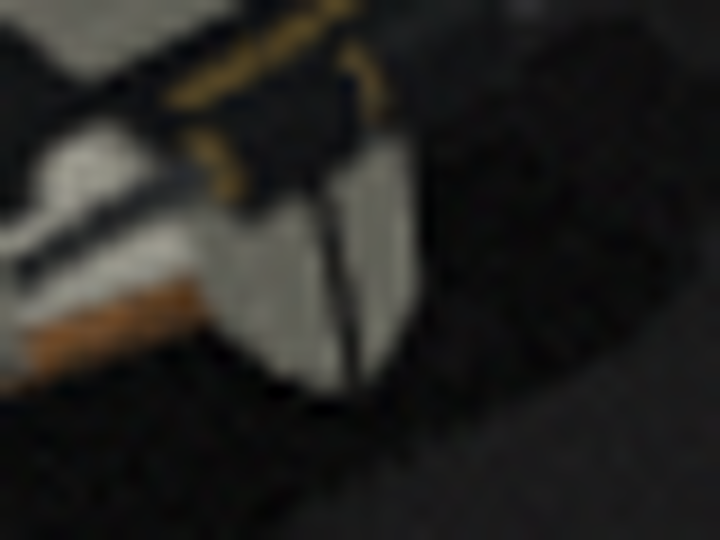

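carry_out(
  xyz=[
    [0,0,0.03],
    [0,0,0.03],
    [0,0,0],
  ],
  dr=[
    [0,0,0],
    [0,0,0],
    [0,0,0],
  ],
)

```text
time: 7.22
tool_pos: [402.5, 202.1, -13.2]
tcp_rot: [3.14, -0.0, 1.655]
contact_force: [-7.9, -3.2, 34.9]
grip_width: 0.4
```

carry_out(
  xyz=[
    [0,0,-0.9],
    [0,0,-0.9],
    [0,0.7,0],
    [0,0.7,0],
    [0,0.3,0],
    [0,0.2,0],
    [0,0.2,0],
    [0,0,0],
  ],
  dr=[
    [0,0,0],
    [0,0,0],
    [0,0,0],
    [0,0,0],
    [0,0,0],
    [0,0,0],
    [0,0,0],
    [0,0,0],
  ],
)

```text
time: 8.22
tool_pos: [528.1, 212.6, 92.2]
tcp_rot: [3.142, -0.0, 1.654]
contact_force: [-0.3, 0.2, -0.4]
grip_width: 0.5
```

```bash
python3 - <<'E'
from h import *
b=capture("side");crop(b,165,85,70,60,10,"pics/b11.png")
E
```

```text
(no output)
```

View pics/b11.png

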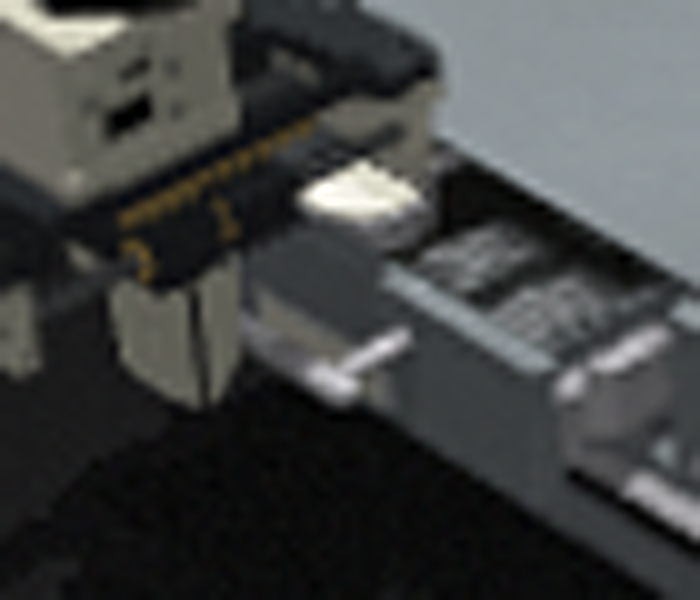

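carry_out(
  xyz=[
    [0,0.25,0],
    [0,0.25,0],
    [0,0.25,0],
    [0,0,0],
  ],
  dr=[
    [0,0,0],
    [0,0,0],
    [0,0,0],
    [0,0,0],
  ],
)

```text
time: 8.78
tool_pos: [572.6, 216.3, 92.2]
tcp_rot: [-3.141, -0.0, 1.654]
contact_force: [0.4, 0.1, -1.1]
grip_width: 0.4
```

carry_out(
  xyz=[
    [0,0.1,0],
    [0,0.1,0],
    [0,0.05,0],
    [0,0,0],
  ],
  dr=[
    [0,0,0],
    [0,0,0],
    [0,0,0],
    [0,0,0],
  ],
)

```text
time: 9.28
tool_pos: [588.0, 217.6, 92.4]
tcp_rot: [3.141, -0.0, 1.654]
contact_force: [-1.3, -0.1, 0.1]
grip_width: 0.7
```

```bash
python3 - <<'E'
from h import *
b=capture("side");crop(b,165,65,100,80,7,"pics/b12.png")
c=capture("wrist");cv2.imwrite("pics/w12.png",c["image"])
E
```

```text
(no output)
```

View pics/b12.png

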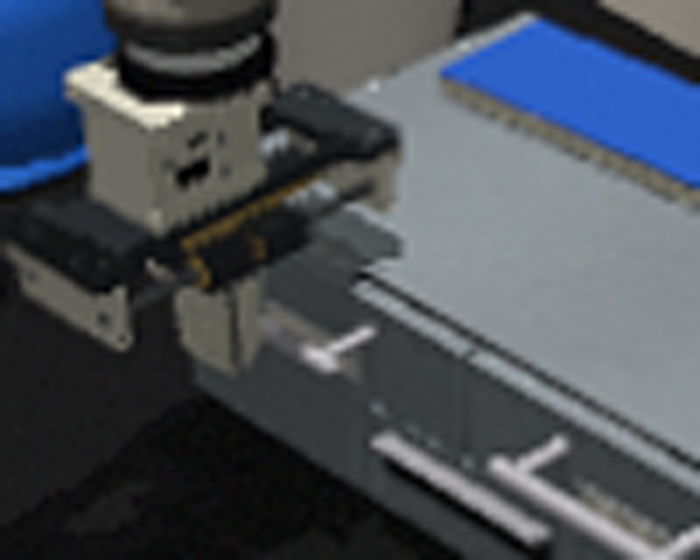

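View pics/w12.png

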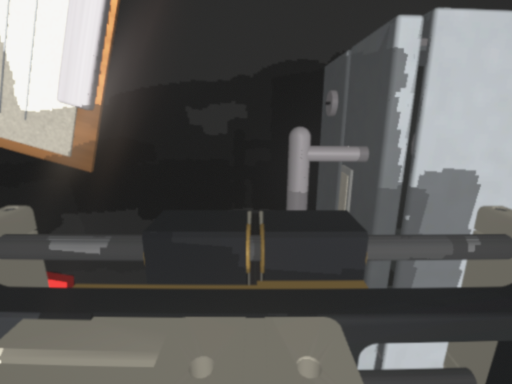

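carry_out(
  xyz=[
    [0,0.04,0],
    [0,0.04,0],
    [0,0.03,0],
    [0,0,0],
  ],
  dr=[
    [0,0,0],
    [0,0,0],
    [0,0,0],
    [0,0,0],
  ],
)

```text
time: 9.88
tool_pos: [588.1, 217.6, 92.4]
tcp_rot: [-3.128, 0.001, 1.655]
contact_force: [-22.4, -4.0, 14.4]
grip_width: 0.2
```

carry_out(
  xyz=[
    [0,-0.5,0],
    [0,-0.6,0],
    [0,0,-0.85],
    [-0.95,0.3,0],
    [-0.95,0.3,0],
    [-0.95,0.35,0],
    [-0.95,0.35,0],
    [0,0,0],
  ],
  dr=[
    [0,0,0],
    [0,0,0],
    [0,0,0],
    [0,0,0],
    [0,0,0],
    [0,0,0],
    [0,0,0],
    [0,0,0],
  ],
  gripper=-0.5,
)

```text
time: 10.88
tool_pos: [626.7, -12.5, 143.0]
tcp_rot: [3.14, 0.001, 1.649]
contact_force: [-0.5, 1.1, -0.4]
grip_width: 22.9
```

```bash
python3 plan.py 631 -10 140 1.654; python3 - <<'E'
from h import *
b=capture("side");crop(b,165,65,150,110,5,"pics/b13.png")
c=capture("wrist");cv2.imwrite("pics/w13.png",c["image"])
a=capture("scene");crop(a,280,100,110,110,6,"pics/a13.png")
E
```

```text
pos [626.7 -12.5 143. ] rot [3.1403e+00 1.1000e-03 1.6490e+00] t 10.88 F [-0.5  1.1 -0.4] w 22.9
1 [[0.037, 0.076, 0.051]] [[0, 0, -0.036]]
```

View pics/b13.png

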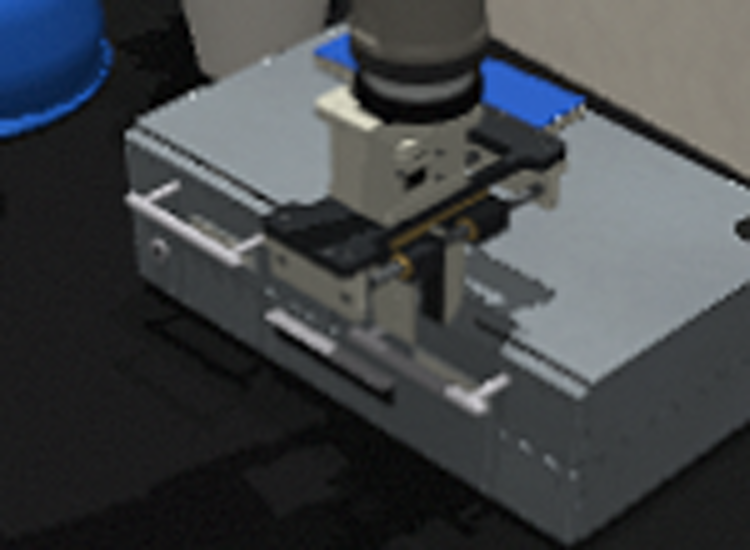

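View pics/w13.png

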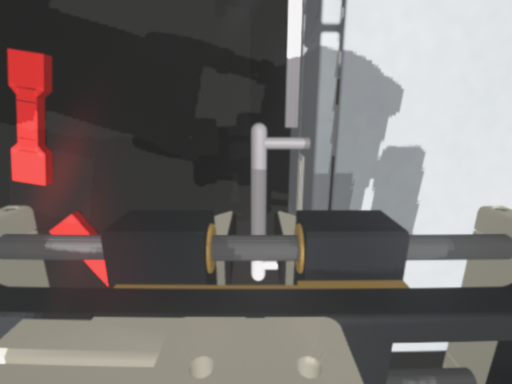

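View pics/a13.png

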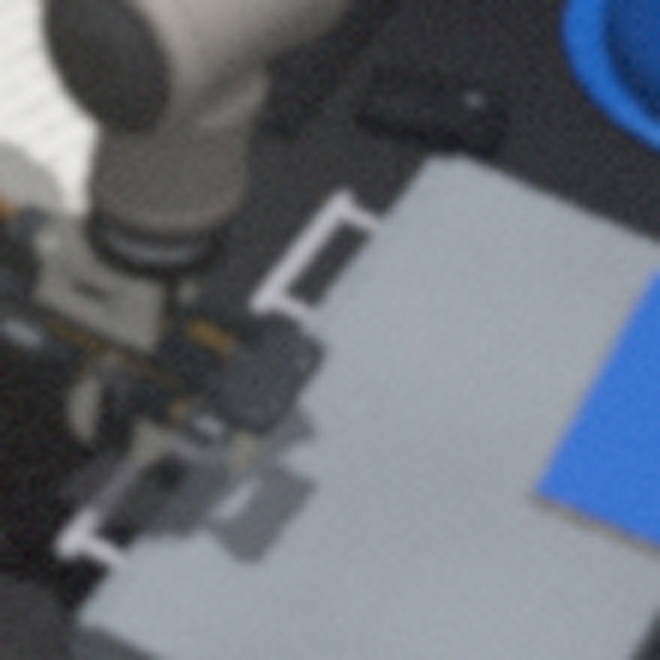

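carry_out(
  xyz=[
    [0,0.06,0],
    [0,0,0.4],
    [0,0,0.3],
    [0,0,0.22],
    [0,0,0],
  ],
  dr=[
    [0,0,0],
    [0,0,0],
    [0,0,0],
    [0,0,0],
    [0,0,0],
  ],
)

```text
time: 11.65
tool_pos: [628.2, -6.9, 87.3]
tcp_rot: [-3.14, -0.0, 1.656]
contact_force: [0.5, 0.0, -0.5]
grip_width: 22.6
```

```bash
python3 - <<'E'
from h import *
b=capture("side");crop(b,215,95,70,60,10,"pics/b14.png")
E
```

```text
(no output)
```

View pics/b14.png

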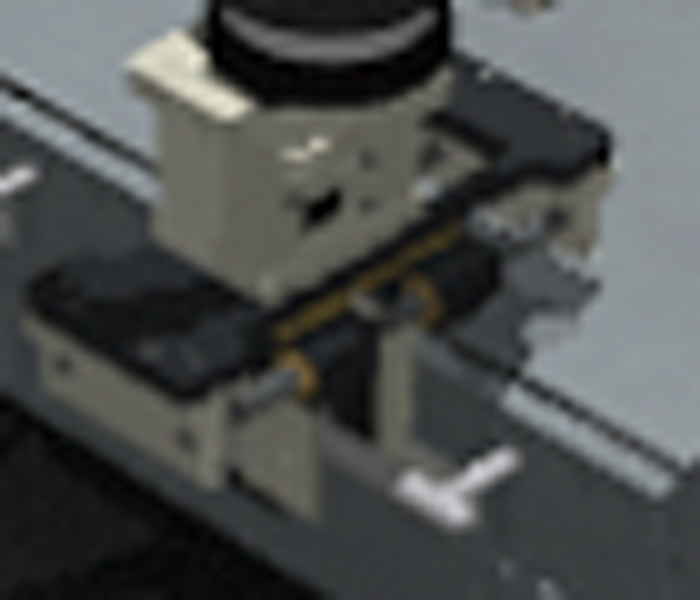

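Fingers straddle the bar (bar between them around crop (350,450)). Close and check the width.

carry_out(
  xyz=[
    [0,0,0],
    [0,0,0],
    [0,0,0],
  ],
  dr=[
    [0,0,0],
    [0,0,0],
    [0,0,0],
  ],
  gripper=-1,
)

```text
time: 12.08
tool_pos: [628.1, -7.8, 88.9]
tcp_rot: [-3.141, -0.0, 1.654]
contact_force: [-5.7, -0.4, 6.1]
grip_width: 9.5
```

carry_out(
  xyz=[
    [0,-0.15,0],
    [0,-0.25,0],
    [0,-0.35,0],
    [0,-0.35,0],
    [0,0,0],
  ],
  dr=[
    [0,0,0],
    [0,0,0],
    [0,0,0],
    [0,0,0],
    [0,0,0],
  ],
)

```text
time: 12.7
tool_pos: [561.3, -13.0, 88.9]
tcp_rot: [-3.141, -0.001, 1.654]
contact_force: [-2.4, 2.4, 4.2]
grip_width: 10.0
```

carry_out(
  xyz=[
    [0,-0.35,0],
    [0,-0.35,0],
    [0,-0.35,0],
    [0,-0.3,0],
    [0,-0.2,0],
    [0,0,0],
  ],
  dr=[
    [0,0,0],
    [0,0,0],
    [0,0,0],
    [0,0,0],
    [0,0,0],
    [0,0,0],
  ],
)

```text
time: 13.45
tool_pos: [469.4, -20.2, 88.9]
tcp_rot: [3.141, -0.001, 1.654]
contact_force: [-2.1, 5.6, 6.9]
grip_width: 9.7
```

carry_out(
  xyz=[
    [0,-0.12,0],
    [0,-0.05,0],
    [0,-0.03,0],
    [0,0,0],
  ],
  dr=[
    [0,0,0],
    [0,0,0],
    [0,0,0],
    [0,0,0],
  ],
)

```text
time: 13.95
tool_pos: [458.7, -21.1, 88.9]
tcp_rot: [3.14, -0.001, 1.654]
contact_force: [-0.8, 6.9, 7.9]
grip_width: 10.2
```

carry_out(
  xyz=[
    [0,0,0],
    [0,0,0],
    [0,0,-0.8],
    [0,0,-0.8],
    [-0.8,0,-0.5],
    [-0.9,-0.1,0],
    [-0.9,-0.1,0],
    [-0.9,0,0],
  ],
  dr=[
    [0,0,0],
    [0,0,0],
    [0,0,0],
    [0,0,0],
    [0,0,0],
    [0,0,0],
    [0,0,0],
    [0,0,0],
  ],
  gripper=-0.5,
)

```text
time: 14.95
tool_pos: [463.4, -234.3, 214.1]
tcp_rot: [3.142, 0.0, 1.654]
contact_force: [1.9, 0.5, 1.1]
grip_width: 22.8
```

```bash
python3 - <<'E'
from h import *
import pickle
a=capture("scene");b=capture("side");pickle.dump((a,b),open("c1.pkl","wb"))
crop(a,255,100,120,110,6,"pics/a15.png");crop(b,175,80,130,100,6,"pics/b15.png")
E
```

```text
(no output)
```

View pics/a15.png

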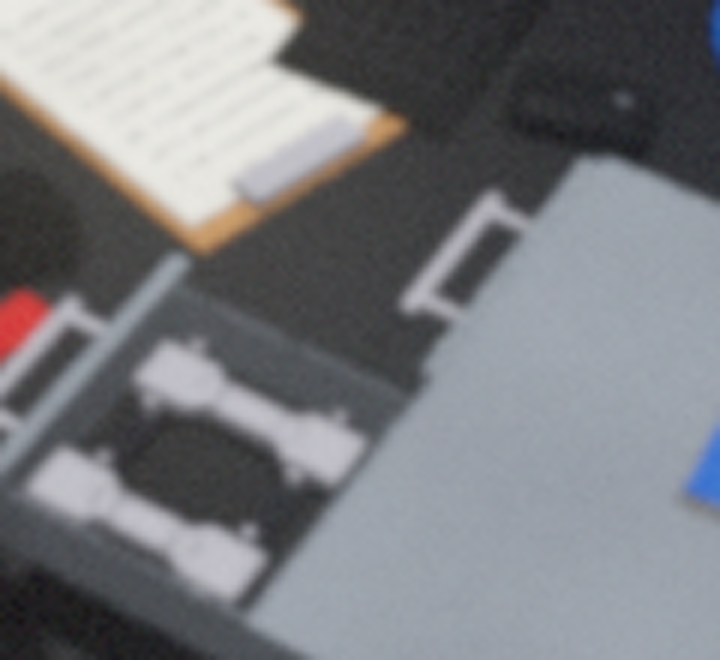

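View pics/b15.png

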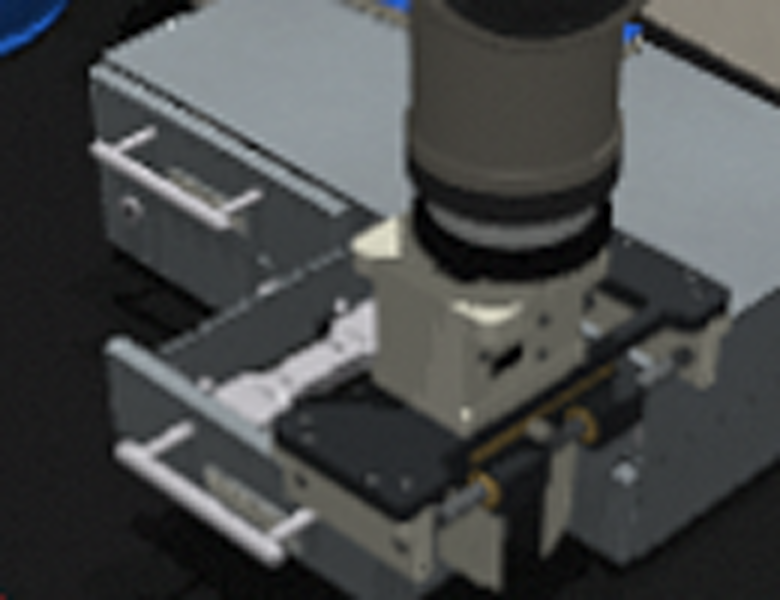

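```bash
python3 - <<'E'
from h import *
import pickle
a,b=pickle.load(open("c1.pkl","rb"))
A=lambda p,o,s:(np.array(p,float)+.5)/s-.5+np.array(o)
L=onplane(a,A([(162,342),(133,383),(370,440),(335,488)],(255,100),6),107)
R=onplane(a,A([(62,448),(25,488),(268,553),(235,602)],(255,100),6),107)
print(L.round(1).tolist(),R.round(1).tolist());print(L.mean(0),R.mean(0),(L.mean(0)+R.mean(0))/2)
print("handle side",onplane(b,A([(120,452),(275,557)],(175,80),6),122), "L handle side",onplane(b,A([(96,148),(222,222)],(175,80),6),122))
h=np.array([458.7,-23]);print("from handle",h+125*np.array([np.cos(.083),np.sin(.083)]))
E
python3 plan.py 452 -339 140 1.594
```

```text
[[507.8, 54.0, 107.0], [514.1, 15.7, 107.0], [650.2, 69.3, 107.0], [654.7, 25.3, 107.0]] [[512.3, -52.3, 107.0], [514.2, -90.3, 107.0], [651.8, -39.3, 107.0], [657.3, -80.0, 107.0]]
[581.6788564   41.05512781 107.        ] [583.89185186 -65.49846088 107.        ] [582.78535413 -12.22166654 107.        ]
handle side [[451.77624022  32.02553396 122.        ]
 [462.15919702 -82.26702259 122.        ]] L handle side [[605.98439616 274.70795169 122.        ]
 [615.6087995  163.05659021 122.        ]]
from handle [583.26968462 -12.63690813]
pos [ 463.7 -237.3  213.5] rot [-3.1415e+00  2.0000e-03  1.6494e+00] t 15.05 F [ 0.5  0.8 -0.5] w 22.5
3 [[-0.558, -0.109, 0.408], [-0.56, -0.099, 0.408], [-0.562, -0.089, 0.408]] [[0, 0, 0.132], [0, 0, 0.132], [0, 0, 0.132]]
```

carry_out(
  xyz=[
    [-0.6,-0.1,0.6],
    [-0.6,-0.1,0.6],
    [-0.5,-0.09,0.6],
    [0,0,0],
  ],
  dr=[
    [0,0,0.14],
    [0,0,0.14],
    [0,0,0.14],
    [0,0,0],
  ],
  gripper=0.1,
)

```text
time: 15.55
tool_pos: [451.3, -335.1, 102.9]
tcp_rot: [-3.137, -0.004, 1.593]
contact_force: [-0.1, 0.4, -0.8]
grip_width: 50.0
```

```bash
python3 plan.py 452 -339 60 1.594; python3 - <<'E'
from h import *
c=capture("wrist");cv2.imwrite("pics/w16.png",c["image"])
a=capture("scene");crop(a,150,190,110,100,7,"pics/a16.png")
b=capture("side");crop(b,235,180,125,105,6,"pics/b16.png")
E
```

```text
pos [ 451.3 -335.1  102.9] rot [-3.1371 -0.0043  1.5934] t 15.55 F [-0.1  0.4 -0.8] w 50.0
1 [[-0.065, 0.01, 0.716]] [[0, 0, -0.004]]
```

View pics/w16.png

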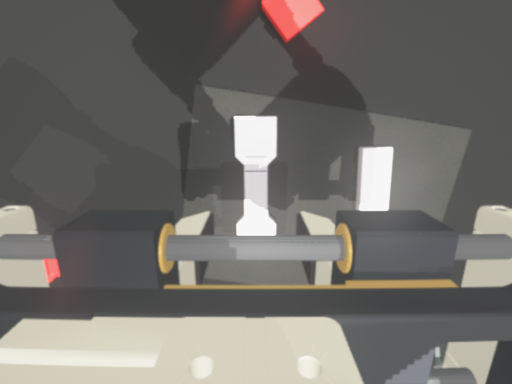

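View pics/b16.png

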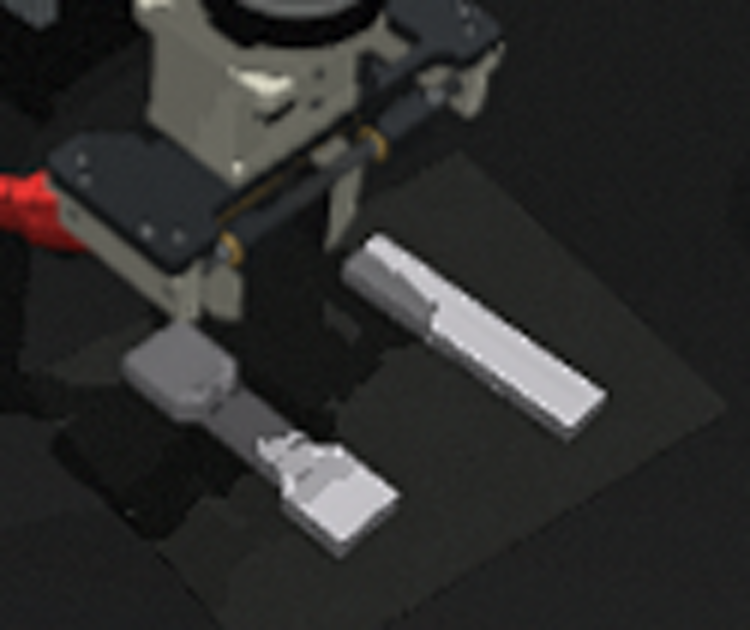

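```bash
python3 - <<'E'
from h import *
c=capture("wrist");crop(c,215,100,80,140,4,"pics/w17.png")
u=np.array([-.0245,1.])
for d in (70,35,26,0,-26,-35): print(d,proj(c,np.r_[np.array([452,-339])+u*d,15]).round(1))
E
```

```text
70 [[253.7 118.2]]
35 [[253.7 155.9]]
26 [[253.7 165.3]]
0 [[253.7 191.4]]
-26 [[253.7 216.3]]
-35 [[253.7 224.6]]
```

View pics/w17.png

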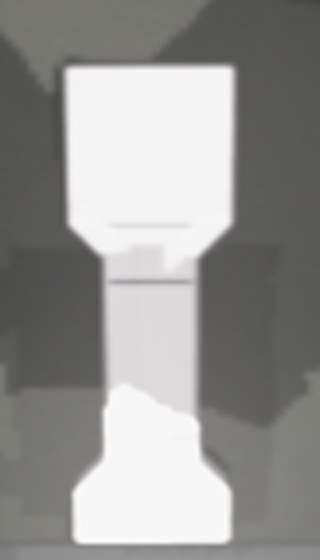

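carry_out(
  xyz=[
    [-0.05,0,0.6],
    [0,0,0.6],
    [0,0,0.4],
    [0,0,0.15],
    [0,0,0],
  ],
  dr=[
    [0,0,0],
    [0,0,0],
    [0,0,0],
    [0,0,0],
    [0,0,0],
  ],
)

```text
time: 16.38
tool_pos: [453.9, -338.0, 1.9]
tcp_rot: [3.141, 0.001, 1.597]
contact_force: [0.0, -0.8, 0.1]
grip_width: 50.8
```

```bash
python3 plan.py 451 -338 -7 1.594; python3 - <<'E'
from h import *
b=capture("side");crop(b,235,180,125,105,6,"pics/b18.png")
E
```

```text
pos [ 453.9 -338.     1.9] rot [3.1409e+00 6.0000e-04 1.5966e+00] t 16.38 F [ 0.  -0.8  0.1] w 50.8
1 [[0.001, -0.049, 0.148]] [[0, 0, 0.019]]
```

View pics/b18.png

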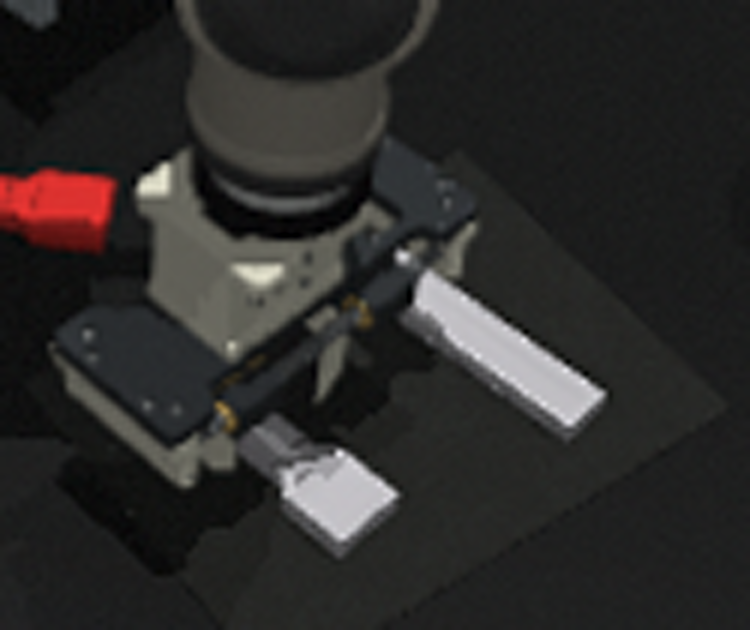

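carry_out(
  xyz=[
    [0,-0.04,0.1],
    [0,0,0.04],
    [0,0,0],
  ],
  dr=[
    [0,0,0],
    [0,0,0],
    [0,0,0],
  ],
)

```text
time: 16.8
tool_pos: [450.9, -338.3, -7.3]
tcp_rot: [-3.142, -0.0, 1.596]
contact_force: [-0.3, 0.0, 0.8]
grip_width: 50.8
```

carry_out(
  xyz=[
    [0,0,0],
    [0,0,0],
    [0,0,0],
    [0,0,0],
  ],
  dr=[
    [0,0,0],
    [0,0,0],
    [0,0,0],
    [0,0,0],
  ],
  gripper=-1,
)

```text
time: 17.3
tool_pos: [451.1, -338.3, -7.3]
tcp_rot: [3.141, 0.0, 1.596]
contact_force: [-0.7, -0.5, 0.2]
grip_width: 21.7
```

carry_out(
  xyz=[
    [0,0,-0.3],
    [0,0,-0.8],
    [0,0,-0.8],
    [0,0,-0.8],
    [0,0,0],
  ],
  dr=[
    [0,0,0],
    [0,0,0],
    [0,0,0],
    [0,0,0],
    [0,0,0],
  ],
)

```text
time: 17.92
tool_pos: [452.3, -339.6, 158.1]
tcp_rot: [3.137, 0.005, 1.596]
contact_force: [0.6, 0.4, -4.8]
grip_width: 22.0
```

```bash
python3 plan.py 583 -12 155 0.083 12; python3 - <<'E'
from h import *
b=capture("side");crop(b,215,120,145,145,5,"pics/b19.png")
E
```

```text
pos [ 452.3 -339.6  158.1] rot [3.1366 0.005  1.5959] t 17.93 F [ 0.6  0.4 -4.8] w 22.0
12 [[0.45, 0.193, 0.004], [0.471, 0.135, 0.004], [0.484, 0.074, 0.004], [0.49, 0.013, 0.004], [0.487, -0.049, 0.004], [0.477, -0.11, 0.004], [0.46, -0.169, 0.004], [0.435, -0.225, 0.004], [0.403, -0.278, 0.004], [0.365, -0.327, 0.004], [0.321, -0.37, 0.004], [0.272, -0.407, 0.004]] [[0, 0, 0.903], [0, 0, 0.903], [0, 0, 0.903], [0, 0, 0.903], [0, 0, 0.903], [0, 0, 0.903], [0, 0, 0.903], [0, 0, 0.903], [0, 0, 0.903], [0, 0, 0.903], [0, 0, 0.903], [0, 0, 0.903]]
```

View pics/b19.png

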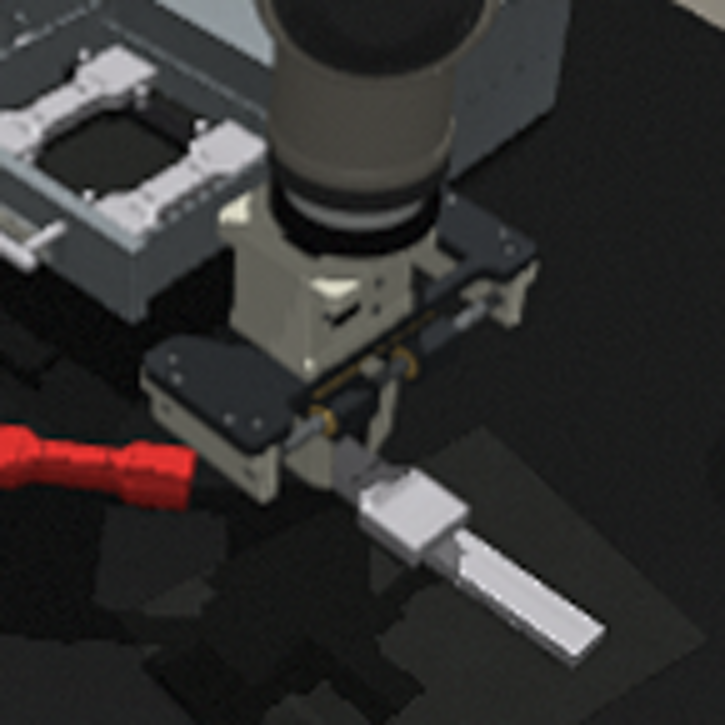

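carry_out(
  xyz=[
    [0.45,0.19,0],
    [0.47,0.135,0],
    [0.48,0.07,0],
    [0.49,0.01,0],
    [0.49,-0.05,0],
    [0.48,-0.11,0],
    [0.46,-0.17,0],
    [0.435,-0.225,0],
  ],
  dr=[
    [0,0,0.9],
    [0,0,0.9],
    [0,0,0.9],
    [0,0,0.9],
    [0,0,0.9],
    [0,0,0.9],
    [0,0,0.9],
    [0,0,0.9],
  ],
)

```text
time: 18.98
tool_pos: [535.8, -118.1, 151.8]
tcp_rot: [-3.137, 0.003, 0.586]
contact_force: [-0.5, -0.1, -3.8]
grip_width: 21.6
```

```bash
python3 plan.py 583 -12 155 0.083 4
```

```text
pos [ 535.8 -118.1  151.8] rot [-3.137   0.0033  0.5863] t 18.98 F [-0.5 -0.1 -3.8] w 21.6
4 [[0.408, -0.26, -0.014], [0.373, -0.309, -0.014], [0.331, -0.353, -0.014], [0.284, -0.392, -0.014]] [[0, 0, 0.901], [0, 0, 0.901], [0, 0, 0.901], [0, 0, 0.901]]
```

carry_out(
  xyz=[
    [0.41,-0.26,0],
    [0.37,-0.31,0],
    [0.33,-0.35,0],
    [0.28,-0.39,0],
    [0,0,0],
  ],
  dr=[
    [0,0,0.9],
    [0,0,0.9],
    [0,0,0.9],
    [0,0,0.9],
    [0,0,0],
  ],
)

```text
time: 19.6
tool_pos: [582.5, -11.5, 151.7]
tcp_rot: [-3.14, 0.005, 0.09]
contact_force: [-0.4, -0.1, -5.0]
grip_width: 21.3
```

```bash
python3 plan.py 583 -12 100 0.083; python3 - <<'E'
from h import *
import pickle
b=capture("side");crop(b,185,50,140,130,5,"pics/b20.png")
a=capture("scene");crop(a,245,110,110,100,7,"pics/a20.png")
c=capture("wrist");cv2.imwrite("pics/w20.png",c["image"])
pickle.dump((a,b,c),open("c2.pkl","wb"))
E
```

```text
pos [582.5 -11.5 151.7] rot [-3.1399  0.0049  0.09  ] t 19.6 F [-0.4 -0.1 -5. ] w 21.3
1 [[0.008, 0.009, 0.862]] [[0, 0, 0.05]]
```

View pics/b20.png

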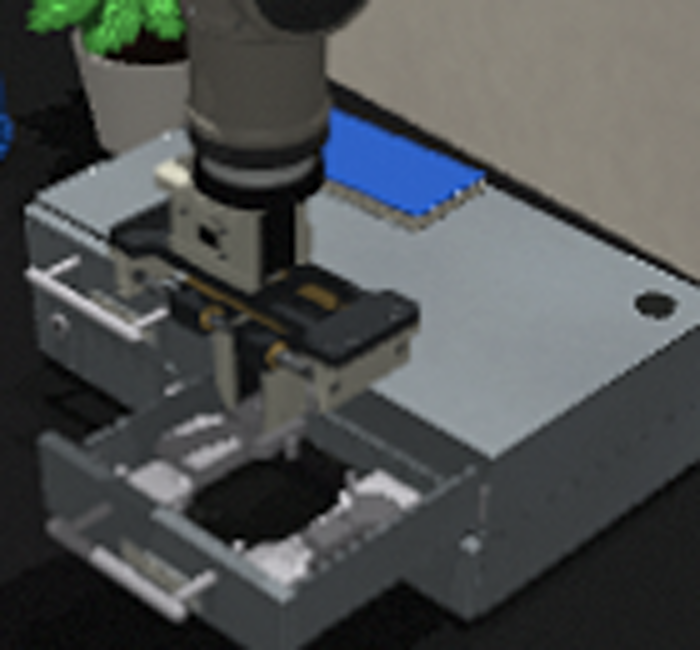

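View pics/a20.png

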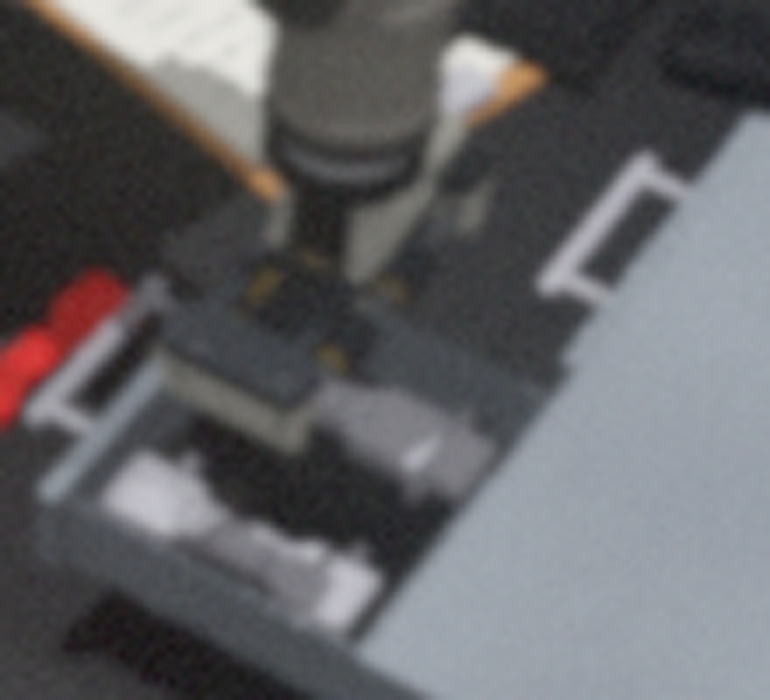

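View pics/w20.png

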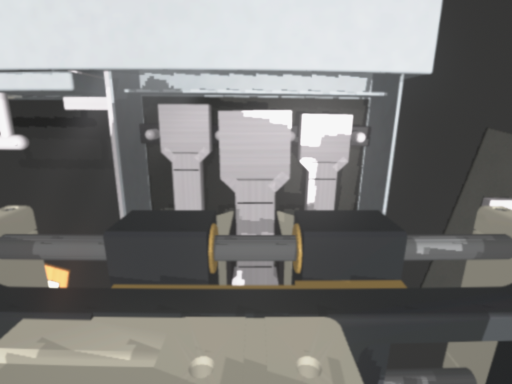

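```bash
python3 - <<'E'
from h import *
import pickle
a,b,c=pickle.load(open("c2.pkl","rb"))
crop(c,130,80,250,110,3,"pics/w21.png")
th=.083;u=np.array([np.cos(th),np.sin(th)]);n=np.array([-u[1],u[0]]);P=np.array([583,-12])
for y in (81,27,-27,-81): print(y,(proj(c,np.r_[P+50*u+y*n,110])).round(1))
for y in (54,0,-54): print("ends",y,(proj(c,np.r_[P+70*u+y*n,107])).round(1))
E
```

```text
81 [[149.6 134.7]]
27 [[220.3 135.1]]
-27 [[291.4 135.6]]
-81 [[362.  136.2]]
ends 54 [[184.4 107.7]]
ends 0 [[256.  108.1]]
ends -54 [[327.6 108.7]]
```

View pics/w21.png

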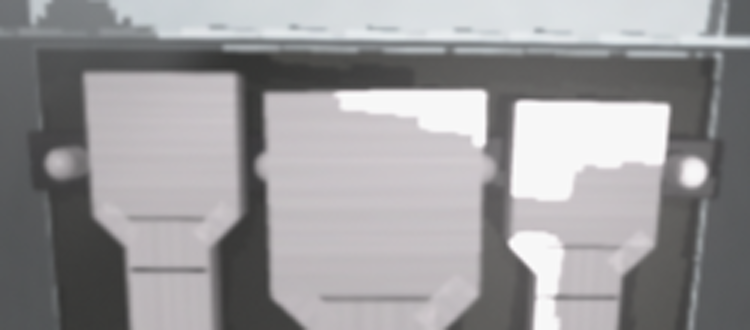

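carry_out(
  xyz=[
    [0,0,0.3],
    [0,0,0.3],
    [0,0,0.2],
    [0,0,0],
  ],
  dr=[
    [0,0,0.05],
    [0,0,0],
    [0,0,0],
    [0,0,0],
  ],
)

```text
time: 20.25
tool_pos: [582.7, -14.0, 105.6]
tcp_rot: [-3.141, 0.003, 0.08]
contact_force: [0.3, -0.3, -2.9]
grip_width: 21.3
```

```bash
python3 plan.py 583 -12 86 0.083; python3 - <<'E'
from h import *
c=capture("wrist");crop(c,110,60,290,130,2.7,"pics/w22.png")
E
```

```text
pos [582.7 -14.  105.6] rot [-3.141e+00  2.500e-03  8.040e-02] t 20.25 F [ 0.3 -0.3 -2.9] w 21.3
1 [[0.008, -0.033, 0.327]] [[0, 0, -0.018]]
```

View pics/w22.png

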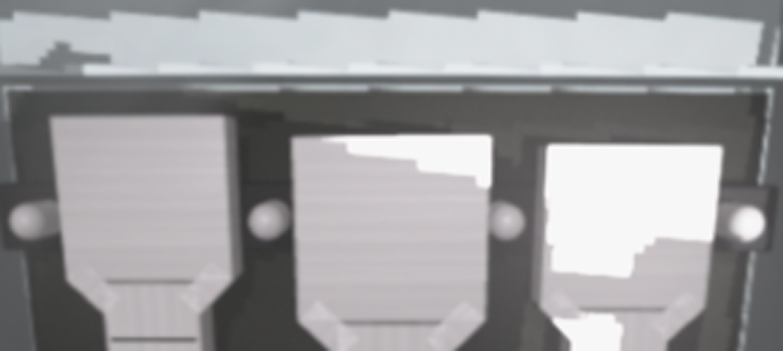

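carry_out(
  xyz=[
    [0,-0.015,0.15],
    [0,0,0.1],
    [0,0,0.04],
    [0,0,0],
  ],
  dr=[
    [0,0,0],
    [0,0,0],
    [0,0,0],
    [0,0,0],
  ],
)

```text
time: 20.8
tool_pos: [583.4, -12.6, 89.1]
tcp_rot: [-3.141, 0.0, 0.081]
contact_force: [-0.2, 0.4, -5.2]
grip_width: 21.6
```

carry_out(
  xyz=[
    [0,0,0.03],
    [0,0,0.02],
    [0,0,0],
  ],
  dr=[
    [0,0,0],
    [0,0,0],
    [0,0,0],
  ],
)

```text
time: 21.18
tool_pos: [583.5, -12.7, 86.2]
tcp_rot: [-3.141, 0.0, 0.081]
contact_force: [0.5, -0.1, -4.9]
grip_width: 21.5
```

carry_out(
  xyz=[
    [0,0,0.015],
    [0,0,0.015],
    [0,0,0],
  ],
  dr=[
    [0,0,0],
    [0,0,0],
    [0,0,0],
  ],
)

```text
time: 21.55
tool_pos: [583.6, -12.6, 84.7]
tcp_rot: [-3.142, -0.0, 0.081]
contact_force: [-0.3, -0.8, -3.0]
grip_width: 21.4
```

carry_out(
  xyz=[
    [0,0,0.015],
    [0,0,0],
  ],
  dr=[
    [0,0,0],
    [0,0,0],
  ],
)

```text
time: 21.8
tool_pos: [584.2, -12.6, 84.7]
tcp_rot: [3.141, -0.002, 0.081]
contact_force: [-2.4, 1.0, 4.9]
grip_width: 21.6
```

carry_out(
  xyz=[
    [0,0,0],
    [0,0,0],
    [0,0,0],
  ],
  dr=[
    [0,0,0],
    [0,0,0],
    [0,0,0],
  ],
  gripper=-0.3,
)

```text
time: 22.18
tool_pos: [583.4, -12.7, 83.4]
tcp_rot: [-3.142, 0.0, 0.081]
contact_force: [0.3, 0.4, 0.8]
grip_width: 32.4
```

carry_out(
  xyz=[
    [0,0,-0.2],
    [0,0,-0.5],
    [0,0,-0.6],
    [0,0,-0.6],
    [0,0,0],
  ],
  dr=[
    [0,0,0],
    [0,0,0],
    [0,0,0],
    [0,0,0],
    [0,0,0],
  ],
)

```text
time: 22.8
tool_pos: [585.3, -12.9, 201.7]
tcp_rot: [3.14, -0.007, 0.081]
contact_force: [-0.6, 0.4, -0.3]
grip_width: 32.0
```

```bash
python3 - <<'E'
from h import *
c=capture("wrist");crop(c,130,60,250,150,3,"pics/w23.png")
b=capture("side");crop(b,185,90,110,90,7,"pics/b23.png")
th=.083;u=np.array([np.cos(th),np.sin(th)]);P=np.array([583,-12])
print((proj(c,np.r_[P+70*u,107])-[130,60])*3)
E
```

```text
[[375.90443314 161.29558873]]
```

View pics/w23.png

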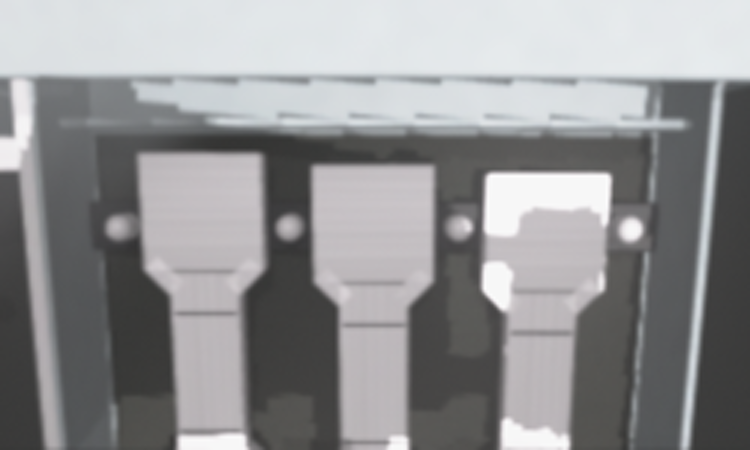

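View pics/b23.png

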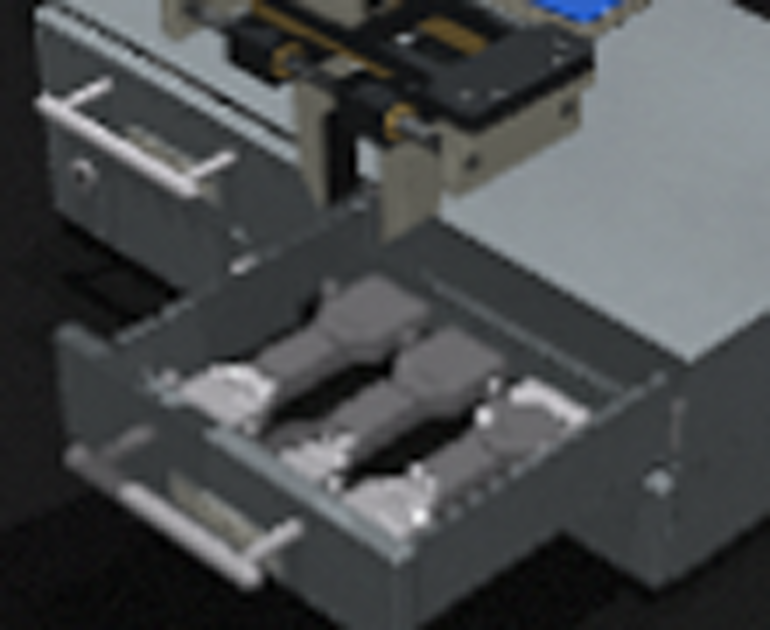

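carry_out(
  xyz=[
    [0,0,0],
    [0,0,0],
    [0,0,0],
    [0,0,0],
  ],
  dr=[
    [0,0,0],
    [0,0,0],
    [0,0,0],
    [0,0,0],
  ],
)

```text
time: 23.4
tool_pos: [583.4, -12.7, 197.3]
tcp_rot: [-3.141, 0.0, 0.081]
contact_force: [-0.9, 0.1, 0.4]
grip_width: 32.0
```

```bash
python3 - <<'E'
from h import *
from plant import close_job
a=capture("scene");cv2.imwrite("pics/a30.png",a["image"]);b=capture("side")
print(close_job())
E
```

```text
the job is handed in; nothing more can be done
None
```

View pics/a30.png

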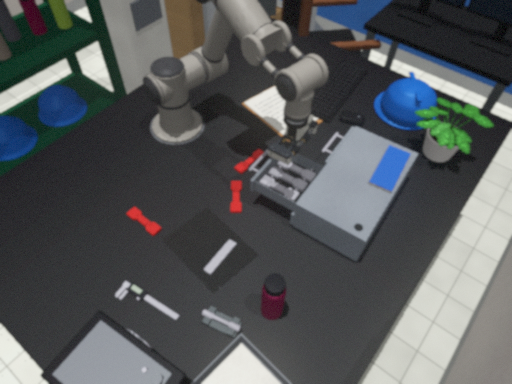

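I pushed the left drawer home against its stop (about 22 N) and pulled the right drawer out about 170 mm. I then laid the silver waisted piece in the free middle place, let go and moved clear. I handed the job in at about 23 s; it reports no verdict.

**Last checks:**
- **Test piece:** the wrist view shows it between its pins, centred to about 1 mm and parallel to the other two, which lie in their own places.
- **Drawers:** the side view shows the left drawer flush and the right one out.
- **Left alone:** the last overview picture, viewed only after hand-in, shows the plain bar at (220,256) and the caliper where they started.
- **Robot:** the gripper was about 110 mm above the rack, and the force reading was only noise.

**What disagreed:**
- **Fingertip height:** the fingertips are really about 12.5 mm behind the reported TCP, not 22 mm ahead of it. My first push therefore passed over the left handle without touching it.
- **How I mended it:** I pressed the fingers lightly on bare bench, up to 35 N, and used that offset from then on.
- **Right drawer's end stop:** I felt no stop at the end of the pull. The 170 mm is the measured tool travel, and the pins and pieces appeared where that travel puts them.

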